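# Hold a snap ring spread over the printer axle stub

### The job

First push the black bearing block with the upright axle stub flush against the printer drive unit, closing the gap. Then take the ring pliers from their stand by the handles, spread the snap ring with them without touching it with the fingers, and slide it over the axle stub down to the groove. Finish while still holding: the pliers squeezed, the ring fully spread, level and at the height of the groove, not resting on the pulley; leave the other things on the desk alone.

Things in the scene. Friction and masses are not known exactly. Their poses are not given: they have to be found in the camera images.
- unit: Printer drive unit, a fixed grey box 100 (x) x 130 (y) x 46 mm high with a motor lying on top (67 mm high over all). Origin: centre of its underside. Its flat front face, at x = -50 mm in its frame, faces the bearing block.
- block: Loose black bearing block, 50 (x) x 60 (y) x 36 mm high, about 0.5 kg, on the desk 15 to 40 mm in front of the drive unit (its -x side), turned up to 0.15 rad to it. Origin: centre of its underside; +x faces the unit. On its z axis stand a white pulley (34 mm diameter, 36 to 50 mm high) and the steel axle stub.
- block_face (a point): Centre of the block's +x face, the one that must meet the drive unit's front face; 18 mm above the desk.
- groove (a point): Middle of the axle's groove (17 mm diameter, from 50 to 60 mm above the block's underside, just above the pulley), on the axle's centre line; axes as the block's. Above it the axle's head: 20 mm diameter from 60 to 74 mm, then a cone to 13 mm at the top, 79 mm.
- clip: Steel snap ring, 30 g, flat on a rubber pad (140 x 140 x 3 mm): a C open to its +x, of two halves hinged at the back and sprung shut. This body is the +y half and carries the -y half. Origin: on the hinge, underside. Band 5 mm wide, 4 mm thick; inner radius 9.5 mm about a point 17 mm ahead (+x) of the hinge. Two V-notched lugs, 8 mm high from the same underside.
- clip_back (a point): The ring's hinge, at mid thickness of the band (2 mm above its underside). When spread, the ring clears the axle by about 2.5 mm all round if the axle is 20 mm from here on the line to the middle between the lugs.
- lug_a (a point): Bottom of the notch of the +y lug (a 90 degree V with 8 mm flanks, open towards the other lug), 2 mm above the ring's underside; at rest 49 mm ahead of the hinge and 18 mm to +y. A tip of the pliers pushes outward here.
- lug_b (a point): The same on the -y lug: at rest 49 mm ahead of the hinge and 18 mm to -y, so the notch bottoms are 37 mm apart; fully spread about 56 mm, 44 mm ahead of the hinge.
- clip_arm (a joint): Opening angle of the ring: 0 at rest, about 0.42 rad when the pliers are fully squeezed. The lugs push back with about 2.5 N at rest, 5 N fully spread; it springs shut when released.
- pliers: Ring pliers, 150 g, upright, tips down, in an aluminium stand (70 x 80 mm, cheeks 56 mm high on the -x and +x sides, else open). Origin: on the middle line, 1.7 mm below the tips' ends. Cross bar 46 (x) x 20 (y) mm from 51 to 63 mm high rests on the cheeks; hinge along x at 57 mm; two black handles above, 16 mm wide (x). This body is the +y half and carries the -y half; alike both ways round.
- pliers_jaw (a joint): Squeeze angle: 0 at rest, 0.72 rad at the stop. At rest the handles splay upwards: 56 mm over their outsides at 95 mm above the origin, 65 mm at their tops (107 mm). Squeezed fully along y they are parallel, 26 mm over all, and the tips apart; a spring resists with 4 to 10 N (16 N with the ring). Each half tilts by half the angle.
- tip_a (a point): Centre of the lower end of the +y tip, an 18 mm long, 6 mm square pin set cornerwise (8.5 mm across along y). At rest 5 mm to +y of the middle; fully squeezed 24 mm and upright, having risen about 5 mm towards the hinge.
- tip_b (a point): The same of the -y tip. To take the ring: tips closed (squeeze below 0.15 rad: hold the handles lightly) between the two lugs, on the line through both notches, lower ends about 3 mm over the pad, then squeeze fully: the tips seat in the notches and carry the ring by friction.
- mug: White mug, a bystander to leave where it is; origin at the centre of its underside. 80 mm wide, 90 mm high.
- stapler: Stapler, a bystander to leave where it is; origin at the centre of its underside. 140 x 36 x 44 mm.
- eraser: Eraser, a bystander to leave where it is; origin at the centre of its underside. 55 x 22 x 13 mm.
- tape: Tape core, a bystander to leave where it is; origin at the centre of its underside. Ring 84 mm wide, 20 mm high.
- notebox: Note-paper box, a bystander to leave where it is; origin at the centre of its underside. 95 x 95 x 60 mm.
- mouse: Computer mouse, a bystander to leave where it is; origin at the centre of its underside. 105 x 60 x 30 mm.

How it is judged:
By the outcome, as a careful person would: the job done as asked, in the order asked, and still so for the second after the job is handed in, while the arm keeps its last pose, push and grip.
It also fails if it takes over 69 s, if anything falls off the work surface, if the arm or the gripper's body presses on something with over 40 N, if the wrist force passes 120 N, or if a joint passes its speed limit or range.

### The arm

A 6-joint arm with a two-finger parallel gripper is mounted at the origin on the work surface. World frame = base frame: x ahead of the robot, y to its left, z up, the work surface at z = 0. Lengths are in mm, angles in rad, forces in N, time in s.
With the tool pointing down it reaches from about 350 to 725 mm from the base axis. Payload 6 kg.
Tool frame: the origin (TCP) lies between the finger pads; the fingertips stand 11 mm ahead of it and the grasp point (between the pads) lies 8 mm behind it; z points along the fingers, y is the direction in which the jaws open and shut (so a half turn about z gives the same grasp; the last joint's range is limited). The gripper opens to 85 mm and grips with 20 to 120 N. Pads are 22 mm wide; open, the fingers measure 114 mm over their backs; the gripper's body (76 mm by 85 mm) begins 54 mm behind the grasp point. The pads swing forward as they close: fully open they stand 13 mm farther back than shut.
Start: joints at [1.51, 0.04, 0.085, 0, -1.615, -0.334], TCP at [230.747, 553.833, 242.261] pointing down, gripper open.
Joint ranges: [-2.56, 2.56], [-1.29, 2.01], [-1.08, 1.49], [-3.29, 1.98], [-2.81, -0.18], [-2.99, 2.99]. Speed limits (rad/s): [2.57, 2.57, 3.01, 3.14, 3.14, 3.14].

### API

Orientations are given as a 3x3 rotation matrix whose columns are the frame's x, y, z axes.
In Python, from bench import manip gives the robot as it stands.
- The arm moves only by the tool servo_tool, never from a script. Its argument "rows" is a list of rows, each a list of 7 numbers: the turn, a rotation vector about the tool's x, y, z in rad, then the shift along the tool's x, y, z in cm, then the closure in counts, from 0 (fully open) to 255 (shut). In form: [[ax, ay, az, tx, ty, tz, claw], ...]. A call has 1 to 20 rows; each row is the pose to reach, as a shift and turn from the pose commanded when the call began, along the tool's axes at that moment; what a row does not reach only later rows make up. A row lasts 1/10 s, in which the tool goes at most 50 mm and 8.59 degrees, less where a joint would pass 70% of its speed; a pose out of reach is approached as far as the arm can. A call with a gripper value outside its range is refused whole. The fingers move at their own pace and stop on an object; "grip_force" is the grip in N (left out, the last holds). Time passes only in rows, so rows that repeat a pose let the fingers close. It gives the time, the measured TCP pose, the force and the opening at its end, in the units of the state.
- manip.observe(): the state, without advancing time (a new reading comes with each control period).
- manip.capture(name): name is "scene" or "top" or "wrist"; returns a dict with "frame" (384x512x3 uint8, blue, green, red), "K" (3x3 intrinsics, pixels), "k1" (the pictures are not rectified: a ray, as slopes to the right and down, at radius r is drawn at 1 + k1 r^2 times it, then the intrinsics apply), "view" (4x4, takes a point from world to camera coordinates). Camera axes: x right, y down, z forward; pixel columns grow to the right and rows downward; lengths in mm; the calibration is good to about 2 mm. A picture is of the moment at which its call begins. There is no depth.
- manip.sign_off(): hands the job in, once; it reports no verdict.
Trained networks look in a picture, given as the dict that the camera call returned (one of the last four; its "shot" number tells which), for a name from the list of things; names that differ only in an ending like _2 or _b are one class to them, and where a whole thing is asked for, a point or a joint stands for the part that bears it (a point fixed in the world has none). Each returns a list of dicts, best first, with "p" (0 to 1); they miss things now and then, are a little off and sometimes report something else, mostly with a low value. They report only what shows in the picture. A call takes as long as a camera call.
- manip.look_for(thing, picture): "centre" ([column, row] in pixels, amid what is visible of it).
- manip.tip_of(thing, picture): "centre" ([column, row] in pixels: a listed point, or the origin of a listed thing).
The state is a dict: "clock": time; "qpos": joint angles; "dq": joint speeds; "joint_efforts": joint torques, N m; "position": TCP position; "eef_rot": TCP orientation; "contact_force": force on the tool from outside, world axes, zero at the start; "wrist_torque": the same for the moment, N m; "grip_width": opening from 0.0 (shut) to 1.0 (fully open).
Only numpy, scipy, OpenCV 4.12 (cv2) and the standard library are available. Lean on these libraries where they do the work, as an engineer would, in place of code of your own. Each camera call takes 0.05 s, during which the arm holds its last target.

## Working session

There is one attempt and no reset: what is moved stays moved. The work goes in short steps, Python scripts to look and compute and a tool call to move; the robot and the scene stay as the last step left them, time stands still between calls to the robot, and variables do not carry over. Pictures are saved under pics/ and viewed, and the job is handed in when it is done.

Besides the shell and the picture viewer there is one more tool, called after ">>>" by a JSON object that holds its "fn" and its "kwargs". servo_tool: Moves the arm, as the interface text tells. Its arguments: {"type":"object","properties":{"rows":{"type":"array","items":{"type":"array","items":{"type":"number"}}},"grip_force":{"type":"number"}},"required":["rows"]}

```bash
ls; mkdir -p pics
python3 - <<'E'
from bench import manip
import cv2
s=manip.observe();print({k:(v if not hasattr(v,'tolist') else v.tolist()) for k,v in s.items()})
for n in ["scene","top"]:
    p=manip.capture(n);cv2.imwrite(f"pics/{n}0.png",p["frame"]);print(n,p["K"],p["k1"],p["view"],p["shot"])
    for t in ["unit","block","clip","pliers","mug","stapler","eraser","tape","notebox","mouse"]:
        r=manip.look_for(t,p);print(t,[(q["centre"],round(q["p"],2)) for q in r[:2]])
E
```

```text
pics
{'clock': 0.0, 'qpos': [1.5097098171055918, 0.040788099164673366, 0.08379454923126169, -0.0004536983967614188, -1.6155132147854552, -0.33369713533150996], 'dq': [-0.0011917918669832677, 0.00024975638926083625, 0.00154060898188126, -0.001237082585819863, 0.00010814359879838747, -0.0019628197388758158], 'joint_efforts': [-0.0006001073779771104, -36.82070016860962, 34.741058349609375, 6.9322483241558075, -0.005386991542764008, 8.883901614353817e-07], 'position': [230.57324987097002, 553.58264734873, 241.28529915653496], 'eef_rot': [[0.923087485729209, -0.38458963018039893, -0.0005568193885511261], [-0.38459001063129433, -0.9230859671392467, -0.001679581264018643], [0.00013195737338425723, 0.0017645476206434442, -0.9999984344782475]], 'contact_force': [-0.4851829471027665, -0.4481373589168981, -0.8718889847703053], 'wrist_torque': [0.0036969771409355668, -0.039105961486283335, 0.019808348945687997], 'grip_width': 1.0006607023544236}
scene [[364.06303456   0.         258.05739908]
 [  0.         364.06303456 187.18251745]
 [  0.           0.           1.        ]] -0.0609764490072227
[... 856 characters left out ...]
62890e-01 -2.16969658e-02 -8.87184106e+00]
 [-9.98797238e-01  1.52590328e-02 -4.65965530e-02  5.36108349e+02]
 [ 4.69119195e-02  2.10064010e-02 -9.98678128e-01  1.10749932e+03]
 [ 0.00000000e+00  0.00000000e+00  0.00000000e+00  1.00000000e+00]] 2
unit [([206.2, 153.0], 0.8)]
block [([202.3, 197.2], 0.84)]
clip [([267.8, 219.5], 0.57)]
pliers [([358.6, 208.0], 0.51)]
mug [([200.8, 195.3], 0.62), ([284.8, 136.9], 0.61)]
stapler [([343.8, 150.3], 0.87), ([267.1, 220.7], 0.71)]
eraser [([117.6, 237.8], 0.41), ([268.3, 220.8], 0.25)]
tape [([427.9, 202.3], 0.75), ([116.1, 240.8], 0.33)]
notebox [([106.2, 181.4], 0.77), ([263.6, 214.2], 0.17)]
mouse [([117.0, 237.9], 0.83), ([286.7, 134.3], 0.74)]
```

View pics/scene0.png

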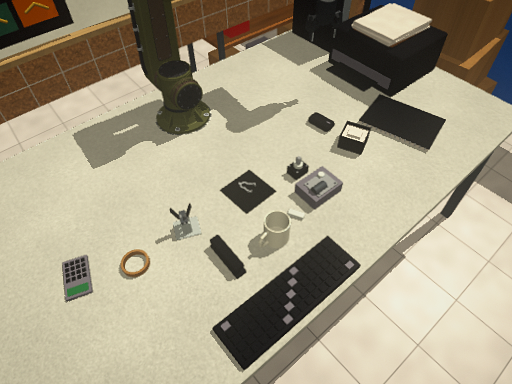

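View pics/top0.png

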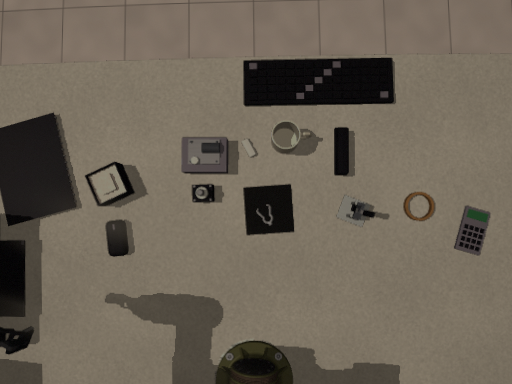

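```bash
cat > h.py <<'E'
from bench import manip
import cv2, numpy as np
def ray(p,uv):
    K=np.array(p["K"]);V=np.array(p["view"])
    d=np.array([(uv[0]-K[0,2])/K[0,0],(uv[1]-K[1,2])/K[1,1]]); s=d.copy()
    for _ in range(30): s=d/(1+p["k1"]*(s@s))
    R=V[:3,:3];t=V[:3,3]
    return -R.T@t, R.T@np.array([s[0],s[1],1.])
def at(p,uv,z):
    c,d=ray(p,uv); return c+d*(z-c[2])/d[2]
def proj(p,X):
    K=np.array(p["K"]);V=np.array(p["view"]);X=np.asarray(X,float)
    c=V[:3,:3]@X+V[:3,3]; s=c[:2]/c[2]; s=s*(1+p["k1"]*(s@s))
    return np.array([K[0,0]*s[0]+K[0,2],K[1,1]*s[1]+K[1,2]])
def tips(p,names,zs):
    for n,z in zip(names,zs):
        r=manip.tip_of(n,p)
        print(n,[(np.round(q["centre"],1).tolist(),round(q["p"],2),np.round(at(p,q["centre"],z),1).tolist()) for q in r[:3]])
E
python3 - <<'E'
from h import *
p=manip.capture("top")
N=["unit","block","block_face","groove","clip","clip_back","lug_a","lug_b","pliers","tip_a","tip_b","mug","stapler","eraser","tape","notebox","mouse"]
tips(p,N,[0,0,18,55,3,5,5,5,0,3,3,0,0,0,0,0,0])
im=p["frame"]
cv2.imwrite("pics/topz.png",cv2.resize(im[110:250,170:400],None,fx=3.4,fy=3.4,interpolation=cv2.INTER_CUBIC))
for uv in [(365,210),(367,213)]: print(at(p,uv,90))
E
```

```text
unit [([208.6, 152.4], 0.96, [659.3, 124.3, 0.0]), ([204.9, 194.9], 0.18, [533.5, 136.2, 0.0])]
block [([200.5, 195.9], 0.65, [530.8, 149.3, 0.0])]
block_face [([204.1, 183.0], 0.73, [567.3, 135.5, 18.0]), ([200.9, 196.5], 0.7, [528.2, 145.1, 18.0])]
groove [([200.0, 191.7], 0.95, [540.3, 141.4, 55.0])]
clip [([209.8, 155.1], 0.43, [650.7, 120.3, 3.0]), ([270.1, 222.0], 0.37, [451.4, -54.4, 3.0])]
clip_back [([270.8, 222.8], 0.5, [449.1, -56.4, 5.0])]
lug_a [([257.1, 214.3], 0.53, [474.4, -16.8, 5.0]), ([268.6, 204.3], 0.49, [503.0, -50.8, 5.0]), ([202.4, 182.9], 0.44, [568.7, 142.5, 5.0])]
lug_b [([257.1, 214.3], 0.53, [474.4, -16.8, 5.0]), ([268.6, 204.3], 0.49, [503.0, -50.8, 5.0]), ([202.4, 182.9], 0.44, [568.7, 142.5, 5.0])]
pliers [([353.3, 210.0], 0.75, [482.8, -298.0, 0.0]), ([350.3, 207.5], 0.66, [490.2, -289.4, 0.0])]
tip_a [([351.7, 209.4], 0.75, [484.6, -292.7, 3.0])]
tip_b [([351.7, 209.4], 0.75, [484.6, -292.7, 3.0])]
mug [([280.9, 142.7], 0.68, [684.3, -90.0, 0.0])]
stapler [([341.3, 149.2], 0.95, [662.1, -267.4, 0.0])]
eraser [([247.9, 148.9], 0.52, [667.6, 7.7, 0.0]), ([111.4, 180.6], 0.43, [580.4, 416.4, 0.0]), ([270.1, 221.7], 0.39, [452.2, -54.4, 0.0])]
tape [([417.9, 206.7], 0.85, [489.4, -487.6, 0.0])]
notebox [([110.8, 181.1], 0.8, [579.0, 418.2, 0.0])]
mouse []
[ 482.32055135 -308.96193489   90.        ]
[ 474.18183118 -314.13167938   90.        ]
```

View pics/topz.png

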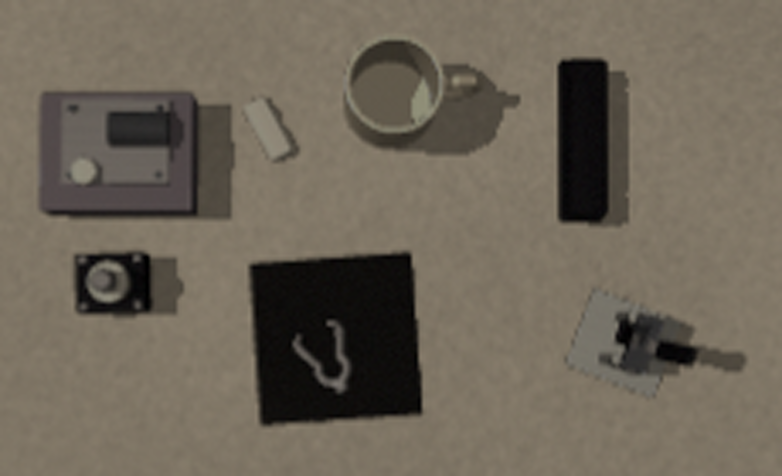

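>>> {"fn": "servo_tool", "kwargs": {"rows": [[0,0,-0.395,38.9,28.6,0,0],[0,0,-0.395,38.9,28.6,0,0],[0,0,-0.395,38.9,28.6,0,0],[0,0,-0.395,38.9,28.6,0,0],[0,0,-0.395,38.9,28.6,0,0],[0,0,-0.395,38.9,28.6,0,0],[0,0,-0.395,38.9,28.6,0,0],[0,0,-0.395,38.9,28.6,0,0],[0,0,-0.395,38.9,28.6,0,0],[0,0,-0.395,38.9,28.6,0,0],[0,0,-0.395,38.9,28.6,0,0],[0,0,-0.395,38.9,28.6,0,0]]}}

```text
clock: 3.2
position: [480.0, 139.6, 242.2]
eef_rot: [[1.0, -0.002, -0.0], [-0.002, -1.0, -0.0], [-0.0, 0.0, -1.0]]
contact_force: [-0.3, 0.1, 0.3]
grip_width: 0.999
```

Run:
```python
from h import *
s=manip.observe();print(s["clock"],s["position"],s["eef_rot"],s["contact_force"])
p=manip.capture("wrist");cv2.imwrite("pics/w1.png",p["frame"]);print(p["view"],p["k1"],p["K"])
tips(p,["unit","block","block_face","groove"],[0,0,18,55])
```

```text
3.2 [479.99498331 139.63301116 242.24194824] [[ 9.99998498e-01 -1.72443842e-03 -1.74880837e-04]
 [-1.72444223e-03 -9.99998513e-01 -2.16345613e-05]
 [-1.74843270e-04  2.19361007e-05 -9.99999984e-01]] [-0.28761155  0.11296851  0.26837833]
[[-1.33619042e-03 -9.99999087e-01  1.99331804e-04  1.40171731e+02]
 [-9.48035433e-01  1.33017688e-03  3.18161986e-01  4.13546441e+02]
 [-3.18161961e-01  2.36151386e-04 -9.48036345e-01  5.31946780e+02]
 [ 0.00000000e+00  0.00000000e+00  0.00000000e+00  1.00000000e+00]] -0.07197195951658243 [[295.04357612   0.         255.60586886]
 [  0.         295.04357612 191.42316614]
 [  0.           0.           1.        ]]
unit [([261.3, 15.5], 0.87, [647.2, 132.8, 0.0])]
block [([251.0, 114.6], 0.97, [536.2, 145.1, 0.0])]
block_face []
groove [([257.8, 115.0], 0.62, [539.5, 137.2, 55.0])]
```

View pics/w1.png

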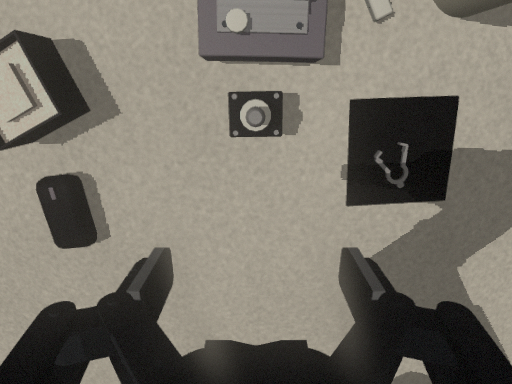

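Run:
```python
import cv2
im=cv2.imread("pics/w1.png")
c=im[0:150,190:345]
c=cv2.convertScaleAbs(c,alpha=1.5,beta=15)
cv2.imwrite("pics/w1z.png",cv2.resize(c,None,fx=5,fy=4,interpolation=cv2.INTER_CUBIC)[:600])
```

```text
(no output)
```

View pics/w1z.png

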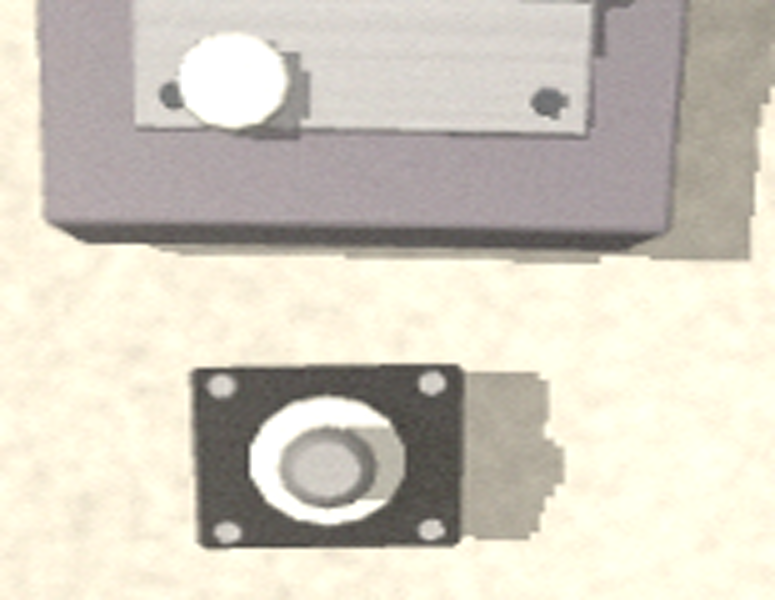

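Run:
```python
import numpy as np
from h import *
p=manip.capture("wrist")
L=[((198.6,54.5),46),((324.4,57.5),46),((208,60.5),0),((314,62.5),0),((228.6,92.5),36),((282,91.5),36),((282.2,136.2),36),((230,136.5),36),((255.6,116),79)]
for uv,z in L: print(uv,z,np.round(at(p,uv,z),1))
```

```text
(198.6, 54.5) 46 [599.6 200.   46. ]
(324.4, 57.5) 46 [597.2  70.4  46. ]
(208, 60.5) 0 [598.3 197.4   0. ]
(314, 62.5) 0 [596.6  72.5   0. ]
(228.6, 92.5) 36 [561.8 170.8  36. ]
(282, 91.5) 36 [562.9 112.5  36. ]
(282.2, 136.2) 36 [514.2 111.   36. ]
(230, 136.5) 36 [513.7 170.3  36. ]
(255.6, 116) 79 [539.7 141.3  79. ]
```

>>> {"fn": "servo_tool", "kwargs": {"rows": [[0,0,0.0145,0,-0.14,10,165],[0,0,0.0145,0,-0.14,18,165],[0,0,0.0145,0,-0.14,18,165],[0,0,0.0145,0,-0.14,18,165],[0,0,0.0145,0,-0.14,18,165],[0,0,0.0145,0,-0.14,21.8,165],[0,0,0.0145,0,-0.14,21.8,165],[0,0,0.0145,0,-0.14,21.8,165]]}}

```text
clock: 4.3
position: [480.5, 142.0, 26.3]
eef_rot: [[1.0, -0.014, 0.001], [-0.014, -1.0, -0.0], [0.001, 0.0, -1.0]]
contact_force: [-0.8, 0.2, 1.3]
grip_width: 0.355
```

Run:
```python
from h import *
p=manip.capture("wrist");cv2.imwrite("pics/w2.png",p["frame"])
```

```text
(no output)
```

View pics/w2.png

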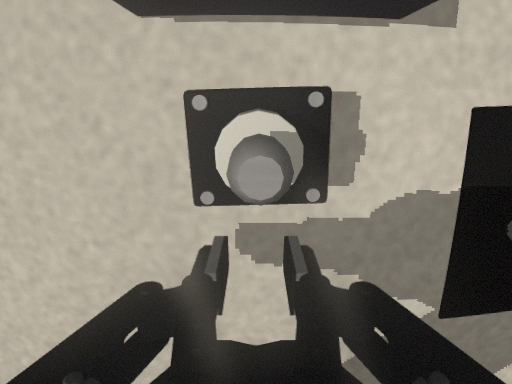

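>>> {"fn": "servo_tool", "kwargs": {"rows": [[0,0,0,1.0,0,0,165],[0,0,0,2.0,0,0,165],[0,0,0,2.6,0,0,165],[0,0,0,3.2,0,0,165],[0,0,0,3.8,0,0,165],[0,0,0,4.4,0,0,165],[0,0,0,4.9,0,0,165],[0,0,0,5.3,0,0,165],[0,0,0,5.3,0,0,165]]}}

```text
clock: 5.25
position: [533.2, 140.5, 24.7]
eef_rot: [[1.0, -0.015, -0.001], [-0.015, -1.0, -0.001], [-0.001, 0.001, -1.0]]
contact_force: [-3.9, -0.9, 1.9]
grip_width: 0.356
```

Run:
```python
from h import *
p=manip.capture("wrist");cv2.imwrite("pics/w3.png",p["frame"])
```

```text
(no output)
```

View pics/w3.png

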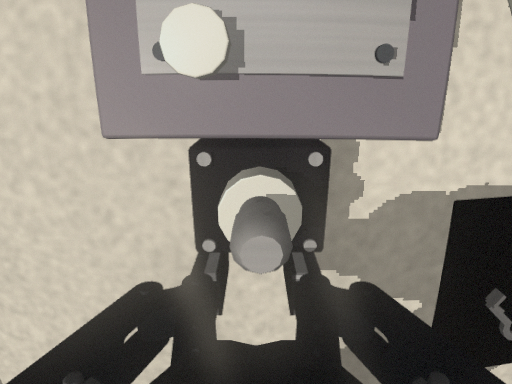

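Nearly there; creep until the force rises.

>>> {"fn": "servo_tool", "kwargs": {"rows": [[0,0,0,0.1,0,0,165],[0,0,0,0.2,0,0,165],[0,0,0,0.3,0,0,165],[0,0,0,0.4,0,0,165],[0,0,0,0.4,0,0,165]]}}

```text
clock: 5.8
position: [536.4, 140.5, 24.5]
eef_rot: [[1.0, -0.014, -0.002], [-0.014, -1.0, -0.001], [-0.002, 0.001, -1.0]]
contact_force: [-6.1, -1.0, 5.5]
grip_width: 0.352
```

>>> {"fn": "servo_tool", "kwargs": {"rows": [[0,0,0,0.1,0,0,165],[0,0,0,0.2,0,0,165],[0,0,0,0.2,0,0,165]]}}

```text
clock: 6.1
position: [537.6, 140.5, 24.5]
eef_rot: [[1.0, -0.014, -0.004], [-0.014, -1.0, -0.001], [-0.004, 0.001, -1.0]]
contact_force: [-11.6, 0.9, 8.5]
grip_width: 0.354
```

>>> {"fn": "servo_tool", "kwargs": {"rows": [[0,0,0,0.1,0,0,165],[0,0,0,0.2,0,0,165],[0,0,0,0.2,0,0,165]]}}

```text
clock: 6.4
position: [537.7, 140.5, 24.5]
eef_rot: [[1.0, -0.014, -0.008], [-0.014, -1.0, -0.002], [-0.008, 0.002, -1.0]]
contact_force: [-24.0, 2.3, 15.6]
grip_width: 0.352
```

Run:
```python
from h import *
p=manip.capture("wrist");cv2.imwrite("pics/w4.png",p["frame"][:280,80:470])
c=cv2.convertScaleAbs(p["frame"][110:250,150:370],alpha=3,beta=20)
cv2.imwrite("pics/w4z.png",cv2.resize(c,None,fx=3.6,fy=3.6,interpolation=cv2.INTER_CUBIC))
```

```text
(no output)
```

View pics/w4z.png

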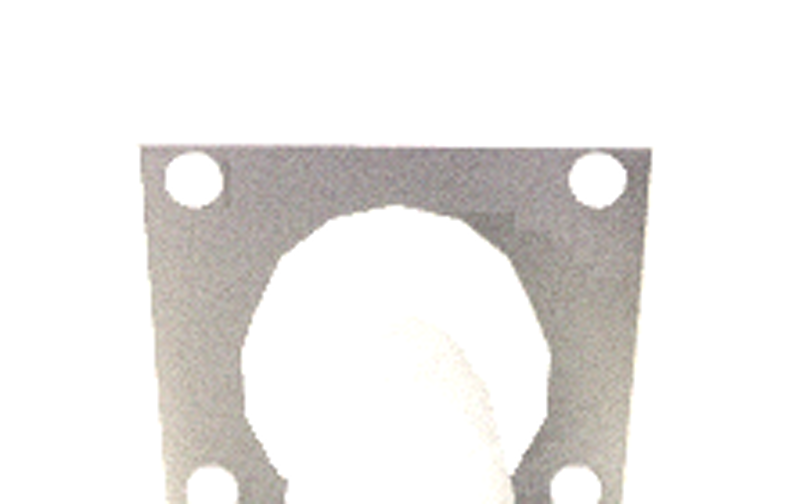

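>>> {"fn": "servo_tool", "kwargs": {"rows": [[0,0,0,-1.0,0,0,165],[0,0,0,-4,0,0,165],[0,0,0,-5,0,-4,165],[0,0,0,-5,0,-9,100],[0,0,0,-5,0,-14,50],[0,0,0,-5,0,-14,0],[0,0,0,-5,0,-14,0],[0,0,0,-5,0,-14,0],[0,0,0,-5,0,-14,0]]}}

```text
clock: 7.35
position: [490.4, 141.1, 162.7]
eef_rot: [[1.0, -0.015, -0.002], [-0.015, -1.0, -0.001], [-0.002, 0.002, -1.0]]
contact_force: [0.5, -0.4, 0.2]
grip_width: 0.998
```

Run:
```python
from h import *
s=manip.observe();print(s["position"],s["dq"])
p=manip.capture("wrist");cv2.imwrite("pics/w5.png",p["frame"])
c=cv2.convertScaleAbs(p["frame"][0:150,180:335],alpha=1.8,beta=15)
cv2.imwrite("pics/w5z.png",cv2.resize(c,None,fx=5,fy=4,interpolation=cv2.INTER_CUBIC))
tips(p,["unit","block","block_face","groove"],[0,0,18,55])
```

```text
[490.40980843 141.08984958 162.66714052] [ 0.00139935  0.00121938  0.0027405   0.0030932  -0.00182468 -0.00068799]
unit [([260.7, 5.3], 0.59, [647.3, 134.1, 0.0]), ([432.2, 211.8], 0.45, [446.6, -53.9, 0.0])]
block [([253.4, 92.7], 0.69, [572.1, 141.7, 0.0])]
block_face [([257.3, 63.6], 0.91, [596.5, 137.9, 18.0])]
groove [([257.7, 87.9], 0.83, [575.6, 138.1, 55.0])]
```

View pics/w5z.png

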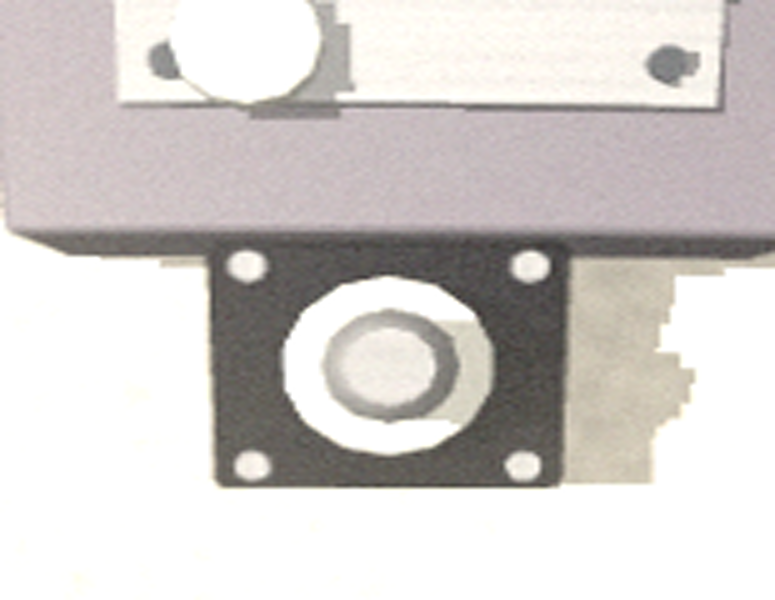

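View pics/w5.png

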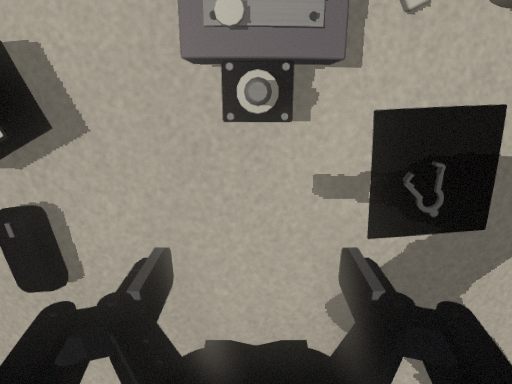

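Run:
```python
from h import *
p=manip.capture("wrist")
print(ray(p,(0,0))[0], at(p,(255,191),0))
for uv,z in [((257.8,91.75),79),((257.8,91.3),50),((222.5,61.5),36),((293.5,61.5),36),((292.5,121.3),36),((223.5,121.3),36),((181,57.5),46),((346.6,58.),46)]: print(uv,np.round(at(p,uv,z),1))
tips(p,["clip_back","lug_a","clip"],[5,5,3])
```

```text
[572.27940311 140.2764676  294.18573605] [473.86538833 142.00779033   0.        ]
(257.8, 91.75) [573.1 138.5  79. ]
(257.8, 91.3) [573.6 138.3  50. ]
(222.5, 61.5) [597.6 166.7  36. ]
(293.5, 61.5) [596.8 108.8  36. ]
(292.5, 121.3) [548.6 108.7  36. ]
(223.5, 121.3) [549.4 167.9  36. ]
(181, 57.5) [600.4 198.1  46. ]
(346.6, 58.0) [598.5  68.2  46. ]
clip_back [([430.2, 212.0], 0.84, [448.7, -48.5, 5.0])]
lug_a [([406.8, 179.3], 0.77, [486.1, -16.2, 5.0]), ([440.1, 162.5], 0.6, [503.9, -49.5, 5.0])]
clip [([432.1, 209.8], 0.81, [450.4, -51.6, 3.0])]
```

>>> {"fn": "servo_tool", "kwargs": {"rows": [[0,0,0,-5,18.1,0,0],[0,0,0,-5,18.1,0,0],[0,0,0,-5,18.1,0,0],[0,0,0,-5,18.1,0,0],[0,0,0,-5,18.1,0,0],[0,0,0,-5,18.1,0,0],[0,0,0,-5,18.1,0,0]]}}

```text
clock: 8.5
position: [438.4, -38.4, 164.3]
eef_rot: [[1.0, -0.014, 0.0], [-0.014, -1.0, 0.0], [0.0, -0.0, -1.0]]
contact_force: [0.2, 0.3, -0.1]
grip_width: 1.006
```

Run:
```python
from h import *
s=manip.observe();print(s["position"],s["dq"])
p=manip.capture("wrist");cv2.imwrite("pics/w6.png",p["frame"])
c=cv2.convertScaleAbs(p["frame"][80:230,150:350],alpha=2.5,beta=15)
cv2.imwrite("pics/w6z.png",cv2.resize(c,None,fx=4,fy=4,interpolation=cv2.INTER_CUBIC))
tips(p,["clip_back","lug_a","clip"],[5,5,3])
```

```text
[438.41021194 -38.35549581 164.29974555] [ 0.01323138  0.00969203  0.00262562 -0.00036245 -0.00178414  0.00169991]
clip_back [([268.2, 167.6], 0.84, [447.9, -51.2, 5.0])]
lug_a [([266.0, 112.1], 0.72, [502.5, -49.2, 5.0]), ([230.7, 130.9], 0.65, [485.1, -14.8, 5.0])]
clip [([265.7, 166.5], 0.68, [448.6, -48.8, 3.0])]
```

View pics/w6.png

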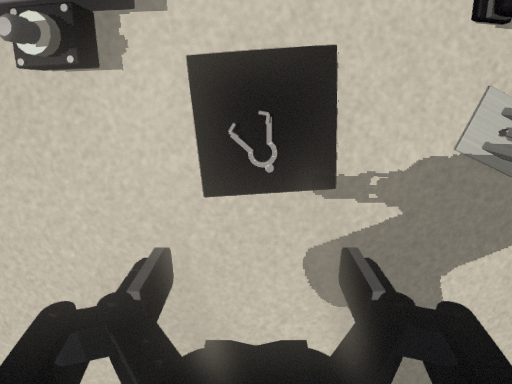

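View pics/w6z.png

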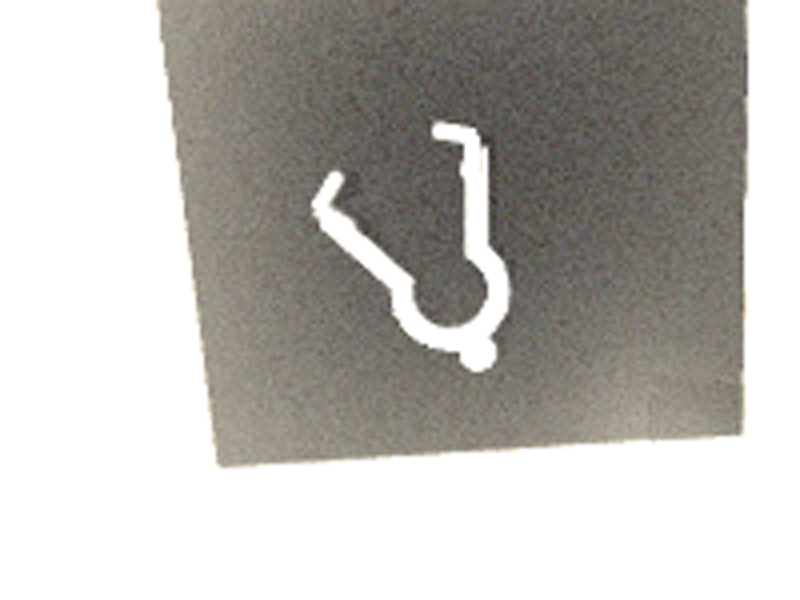

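```bash
cat > fitclip.py <<'E'
from h import *
from scipy.optimize import least_squares
def model(pose,z0=3.0):
    x,y,a=pose; R=np.array([[np.cos(a),-np.sin(a)],[np.sin(a),np.cos(a)]])
    def w(pts,z): return [np.r_[np.array([x,y])+R@np.array(q),z] for q in pts]
    ring=[(17+9.5*np.cos(t),9.5*np.sin(t)) for t in np.radians(np.arange(40,321,4))]
    ringo=[(17+14.5*np.cos(t),14.5*np.sin(t)) for t in np.radians(np.arange(40,321,4))]
    s=8/np.sqrt(2)
    va=[(49-s,18.5-s),(49,18.5),(49+s,18.5-s)]; vb=[(q[0],-q[1]) for q in va]
    return w(ring,z0+4),w(ringo,z0+4),w(va,z0+8),w(vb,z0+8),w([(0,0)],z0+4)
def overlay(p,pose,box,f,fn,alpha=2.0,z0=3.0):
    x0,y0,x1,y1=box
    c=cv2.resize(cv2.convertScaleAbs(p["frame"][y0:y1,x0:x1],alpha=alpha),None,fx=f,fy=f,interpolation=cv2.INTER_CUBIC)
    for g,col in zip(model(pose,z0),[(0,0,255),(0,255,0),(255,0,0),(255,0,255),(0,255,255)]):
        q=np.array([(proj(p,P)+0.5-[x0,y0])*f-0.5 for P in g])
        for a in q: cv2.circle(c,tuple(np.int32(np.round(a))),1,col,-1)
        if len(q)==3: cv2.polylines(c,[np.int32(np.round(q))],False,col,1)
    cv2.imwrite(fn,c)
E
python3 - <<'E'
from fitclip import *
p=manip.capture("wrist")
overlay(p,(447.7,-51.3,0.43),(210,95,310,185),8,"pics/w6o.png",1.5)
E
```

```text
(no output)
```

View pics/w6o.png

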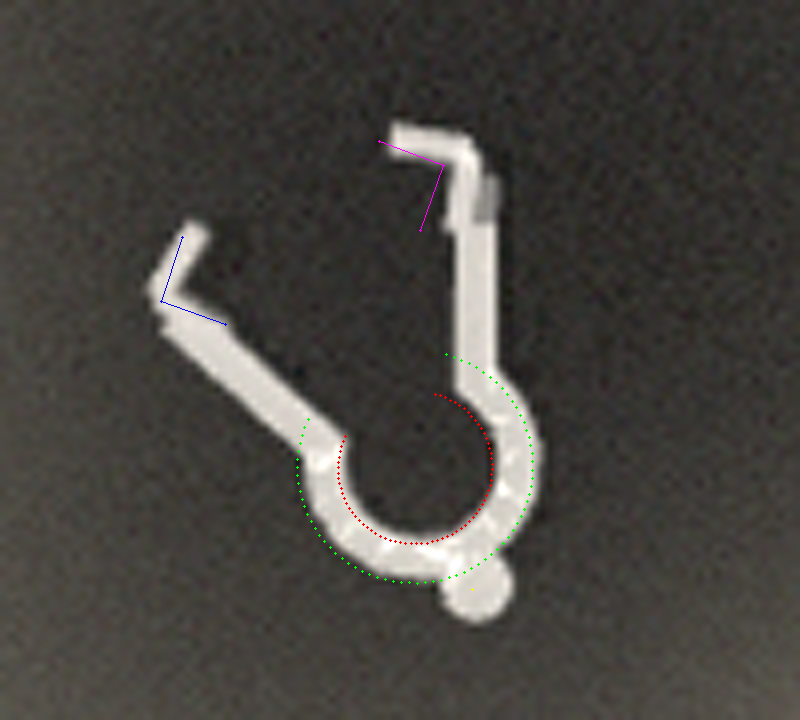

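Run:
```python
from fitclip import *
p=manip.capture("wrist")
overlay(p,(448.1,-51.6,0.375),(210,95,310,185),8,"pics/w6o2.png",1.5)
```

```text
(no output)
```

View pics/w6o2.png

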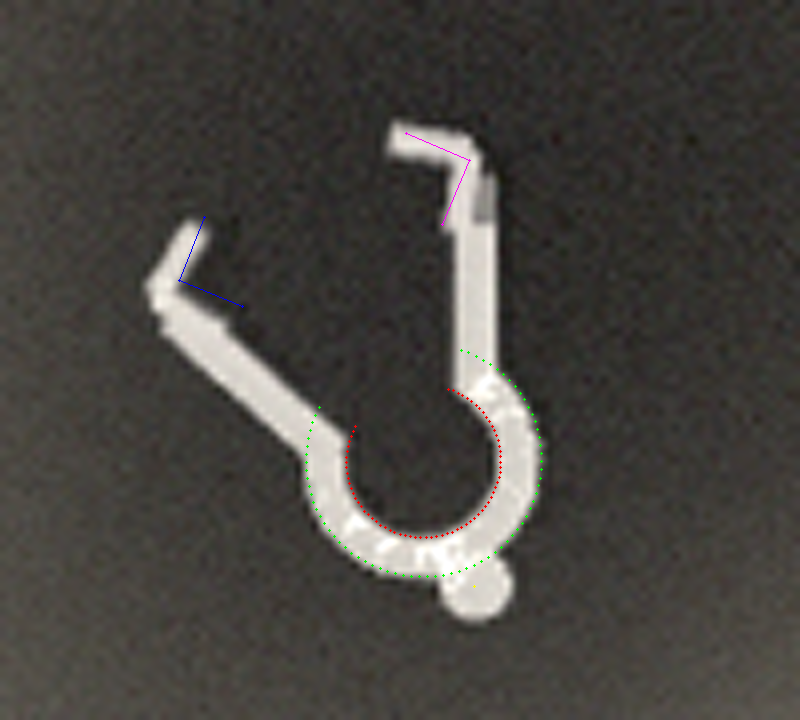

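>>> {"fn": "servo_tool", "kwargs": {"rows": [[0,0,0,-0.3,5,-5,0],[0,0,0,-0.3,10,-6,0],[0,0,0,-0.3,15,-6,0],[0,0,0,-0.3,20,-6,0],[0,0,0,-0.3,25.6,-6,0],[0,0,0,-0.3,25.6,-6,0],[0,0,0,-0.3,25.6,-6,0],[0,0,0,-0.3,25.6,-6,0]]}}

```text
clock: 9.6
position: [431.5, -294.9, 223.8]
eef_rot: [[1.0, -0.015, -0.001], [-0.015, -1.0, 0.0], [-0.001, -0.0, -1.0]]
contact_force: [-0.2, -0.1, -0.1]
grip_width: 1.001
```

Run:
```python
from h import *
s=manip.observe();print(s["position"],s["dq"])
p=manip.capture("wrist");cv2.imwrite("pics/w7.png",p["frame"])
tips(p,["pliers","tip_a"],[5,6])
c=cv2.convertScaleAbs(p["frame"][60:230,170:360],alpha=1.6,beta=15)
cv2.imwrite("pics/w7z.png",cv2.resize(c,None,fx=3.5,fy=3.5,interpolation=cv2.INTER_CUBIC))
```

```text
[ 431.52014386 -294.89520753  223.82365308] [ 0.03098102 -0.02316774 -0.00892286 -0.00051227  0.00011231 -0.00308818]
pliers [([256.9, 120.2], 0.86, [482.7, -297.2, 5.0])]
tip_a [([251.1, 118.5], 0.64, [484.8, -290.5, 6.0])]
```

View pics/w7.png

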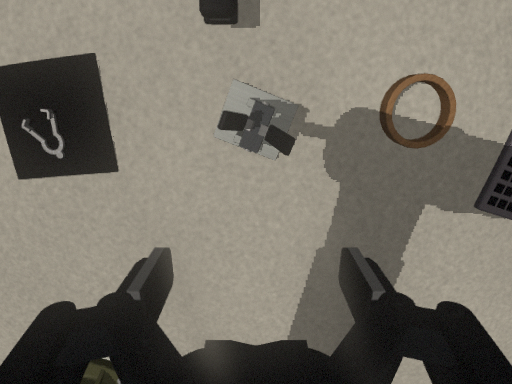

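View pics/w7z.png

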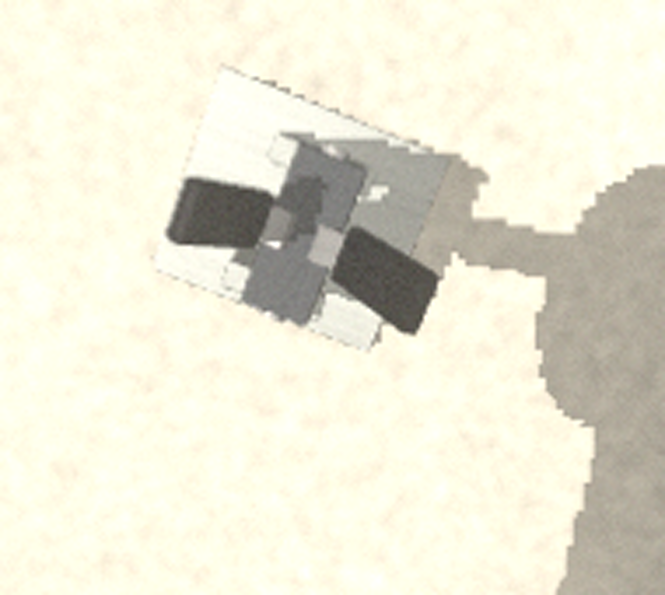

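Run:
```python
from h import *
p=manip.capture("wrist")
f=lambda a,b:(170+a/3.5,60+b/3.5)
C=[at(p,f(a,b),3) for a,b in [(222,66),(450,158),(380,350),(155,266)]]
for c in C: print(np.round(c,1))
C=np.array(C);e=C[0]-C[1];print("lenY",np.linalg.norm(e),"yaw",np.arctan2(e[1],e[0])-np.pi/2,"lenX",np.linalg.norm(C[0]-C[3]),np.arctan2(*(C[0]-C[3])[[1,0]]),"mid",C[:4].mean(0))
H=[at(p,f(a,b),112) for a,b in [(172,211),(427,305)]]
print(H,np.linalg.norm(H[0]-H[1]),np.mean(H,0)); e=H[0]-H[1];print(np.arctan2(e[1],e[0])-np.pi/2)
# bar ends z=68
B=[at(p,f(a,b),68) for a,b in [(300,140),(366,168),(305,325),(243,298)]]
print(np.mean(B,0)); e=np.array(B[0])-B[3]; print(np.linalg.norm(e),np.arctan2(e[1],e[0]))
```

```text
[ 529.5 -270.1    3. ]
[ 499.8 -344.4    3. ]
[ 435.4 -321.9    3. ]
[ 465.5 -245.2    3. ]
lenY 79.93386727846514 yaw -0.3801831091848875 lenX 68.68598404235769 -0.37097316578252465 mid [ 482.54587567 -295.41401647    3.        ]
[array([ 492.89046969, -265.1923518 ,  112.        ]), array([ 470.27795735, -324.55444748,  112.        ])] 63.52309909290328 [ 481.58421352 -294.87339964  112.        ]
-0.3639551343673071
[ 482.37653156 -295.45429126   68.        ]
45.40069734720016 -0.3701531827624753
```

Run:
```python
from h import *
s=manip.observe();q=s["qpos"];R=np.array(s["eef_rot"]);y=np.arctan2(R[1,0],R[0,0]);print(q,y,q[0]+q[5]-y,q[0]-q[5]-y)
p=manip.capture("scene");cv2.imwrite("pics/s1.png",p["frame"])
```

```text
[-2.11579648e-01 -1.69498472e-01 -1.47108015e-01  2.24165416e-05
 -1.59257267e+00  1.76983825e+00] -0.012538176557651616 1.5707967789443744 -1.9688797227406578
```

View pics/s1.png

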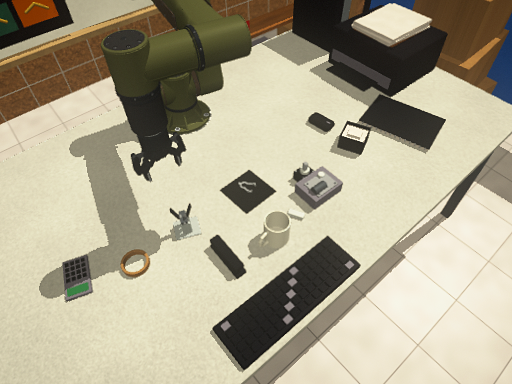

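>>> {"fn": "servo_tool", "kwargs": {"rows": [[0,0,0.15,2.5,-0.02,0,0],[0,0,0.3,5.07,-0.02,0,0],[0,0,0.45,5.07,-0.02,0,0],[0,0,0.6,5.07,-0.02,0,0],[0,0,0.75,5.07,-0.02,0,0],[0,0,0.9,5.07,-0.02,0,0],[0,0,1.05,5.07,-0.02,0,0],[0,0,1.2,5.07,-0.02,0,0],[0,0,1.35,5.07,-0.02,0,0],[0,0,1.5,5.07,-0.02,0,0],[0,0,1.65,5.07,-0.02,0,0],[0,0,1.75,5.07,-0.02,0,0]]}}

```text
clock: 11.05
position: [482.5, -294.4, 224.6]
eef_rot: [[-0.196, -0.981, 0.001], [-0.981, 0.196, -0.0], [0.0, -0.001, -1.0]]
contact_force: [0.2, -1.0, -0.2]
grip_width: 1.001
```

>>> {"fn": "servo_tool", "kwargs": {"rows": [[0,0,0.15,0,0,0,0],[0,0,0.3,0,0,0,0],[0,0,0.45,0,0,0,0],[0,0,0.6,0,0,0,0],[0,0,0.75,0,0,0,0],[0,0,0.9,0,0,0,0],[0,0,1.05,0,0,0,0],[0,0,1.2,0,0,0,0],[0,0,1.35,0,0,0,0],[0,0,1.5,0,0,0,0],[0,0,1.65,0,0,0,0],[0,0,1.75,0,0,0,0],[0,0,1.75,0,0,0,0]]}}

```text
clock: 12.35
position: [482.5, -294.6, 224.6]
eef_rot: [[-0.931, 0.364, 0.001], [0.364, 0.932, -0.0], [-0.001, 0.0, -1.0]]
contact_force: [0.3, -0.1, 0.1]
grip_width: 1.001
```

Run:
```python
from h import *
s=manip.observe();print(s["position"],s["eef_rot"],s["qpos"])
p=manip.capture("wrist");cv2.imwrite("pics/w8.png",p["frame"])
tips(p,["pliers","tip_a"],[5,6])
```

```text
[ 482.52618635 -294.55403829  224.62403632] [[-9.31499859e-01  3.63741283e-01  5.39423387e-04]
 [ 3.63741241e-01  9.31500015e-01 -1.76964740e-04]
 [-5.66842275e-04  3.13679023e-05 -9.99999839e-01]] [-1.93020888e-01 -5.37246391e-02 -4.06898639e-02  7.02091786e-05
 -1.58326775e+00 -1.75005572e+00]
pliers [([255.8, 162.5], 0.84, [480.9, -293.8, 5.0])]
tip_a [([257.2, 160.3], 0.64, [478.8, -291.2, 6.0])]
```

View pics/w8.png

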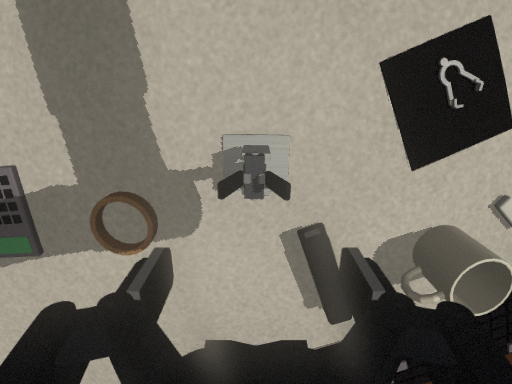

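>>> {"fn": "servo_tool", "kwargs": {"rows": [[0,0,0,0,0,5,0],[0,0,0,0,0,9,0],[0,0,0,0,0,11,0],[0,0,0,0,0,12.5,0],[0,0,0,0,0,13.4,0],[0,0,0,0,0,13.4,40],[0,0,0,0,0,13.4,55],[0,0,0,0,0,13.4,55]], "grip_force": 20}}

```text
clock: 13.3
position: [483.0, -295.6, 91.9]
eef_rot: [[-0.931, 0.364, 0.002], [0.364, 0.931, -0.001], [-0.002, -0.0, -1.0]]
contact_force: [-0.5, -0.5, 0.2]
grip_width: 0.785
```

Run:
```python
from h import *
p=manip.capture("wrist");cv2.imwrite("pics/w9.png",p["frame"])
p=manip.capture("scene");cv2.imwrite("pics/s9.png",cv2.resize(p["frame"][120:270,100:260],None,fx=4,fy=4,interpolation=cv2.INTER_CUBIC))
```

```text
(no output)
```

View pics/w9.png

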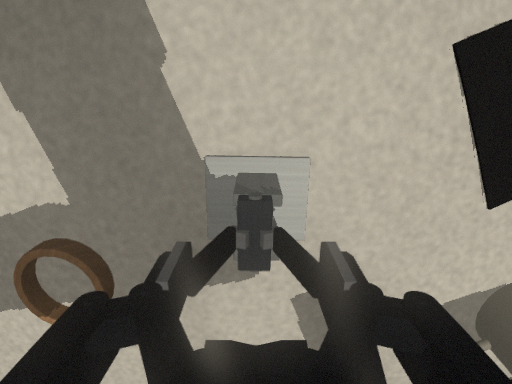

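View pics/s9.png

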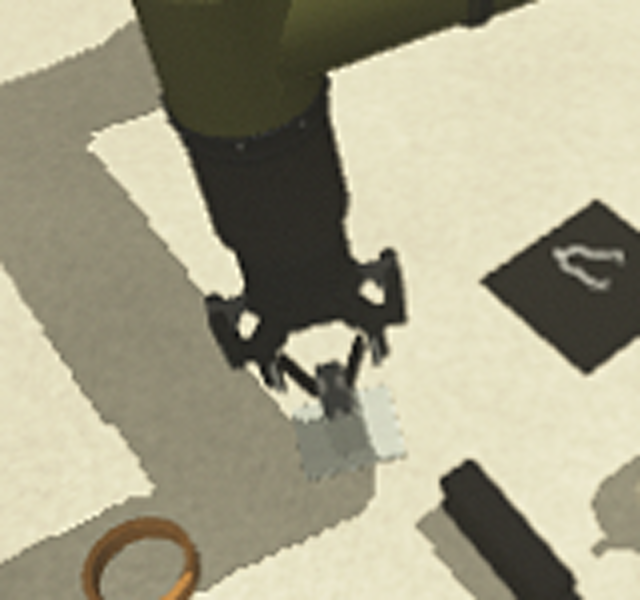

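>>> {"fn": "servo_tool", "kwargs": {"rows": [[0,0,0,0,0,0.4,60],[0,0,0,0,0,0.4,64],[0,0,0,0,0,0.4,68],[0,0,0,0,0,0.4,72],[0,0,0,0,0,0.4,74],[0,0,0,0,0,0.4,74]]}}

```text
clock: 14.0
position: [483.0, -295.6, 88.4]
eef_rot: [[-0.932, 0.364, 0.002], [0.364, 0.932, -0.001], [-0.003, -0.001, -1.0]]
contact_force: [-2.6, 2.0, 9.4]
grip_width: 0.711
```

Run:
```python
from h import *
p=manip.capture("wrist");cv2.imwrite("pics/w10.png",p["frame"])
print(manip.observe()["contact_force"])
```

```text
[-1.99110087  2.33120791  8.5766071 ]
```

View pics/w10.png

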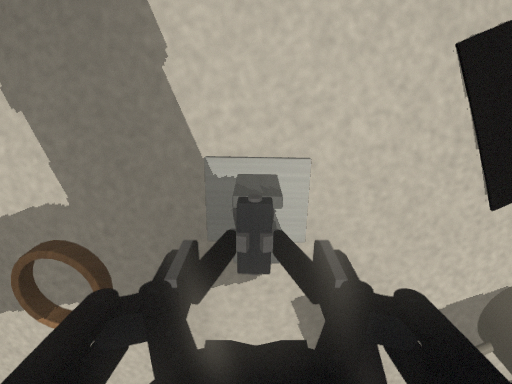

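>>> {"fn": "servo_tool", "kwargs": {"rows": [[0,0,0,0,0,-0.3,76],[0,0,0,0,0,-0.8,76],[0,0,0,0,0,-1.5,76],[0,0,0,0,0,-2.5,76],[0,0,0,0,0,-4,76],[0,0,0,0,0,-6,76],[0,0,0,0,0,-8,76],[0,0,0,0,0,-10,76],[0,0,0,0,0,-10,76]]}}

```text
clock: 14.95
position: [483.5, -296.1, 191.1]
eef_rot: [[-0.931, 0.364, 0.006], [0.364, 0.931, -0.003], [-0.007, -0.001, -1.0]]
contact_force: [0.4, -0.1, -0.6]
grip_width: 0.703
```

Run:
```python
from h import *
p=manip.capture("wrist");cv2.imwrite("pics/w11.png",p["frame"])
tips(p,["pliers","tip_a"],[110,110])
s=manip.observe();print(s["position"],s["contact_force"])
p=manip.capture("scene");cv2.imwrite("pics/s11.png",cv2.resize(p["frame"][100:250,100:260],None,fx=4,fy=4,interpolation=cv2.INTER_CUBIC))
tips(p,["tip_a"],[110])
```

```text
pliers [([117.3, 230.3], 0.65, [464.0, -408.3, 110.0]), ([255.2, 203.4], 0.58, [482.6, -296.2, 110.0])]
tip_a [([262.7, 204.2], 0.92, [485.3, -291.1, 110.0]), ([243.0, 203.8], 0.61, [479.5, -305.0, 110.0])]
[ 482.08143826 -294.99642974  185.7781609 ] [-0.60446895  0.49706567 -2.95353857]
tip_a [([182.4, 210.4], 0.63, [496.0, -296.7, 110.0]), ([178.5, 208.7], 0.63, [483.1, -302.2, 110.0])]
```

View pics/w11.png

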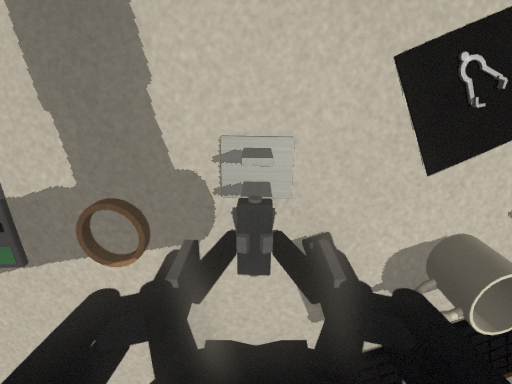

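View pics/s11.png

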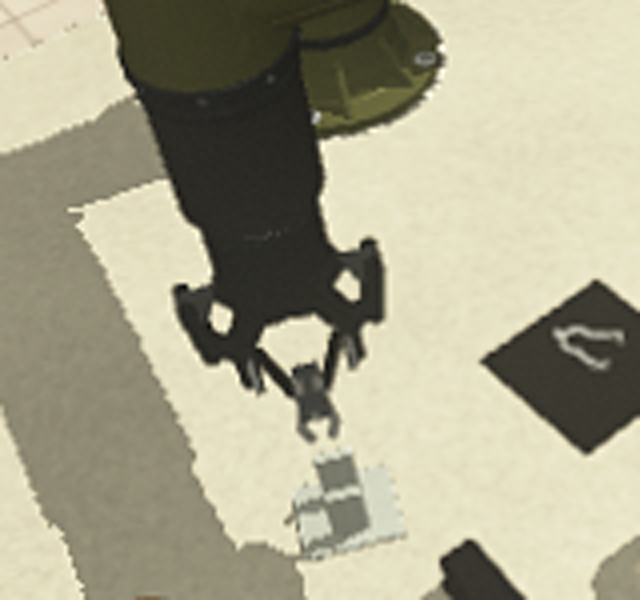

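>>> {"fn": "servo_tool", "kwargs": {"rows": [[0,0,-0.1,1.0,3,0,76],[0,0,-0.2,2.2,6.5,0,76],[0,0,-0.3,3.6,10.5,0,76],[0,0,-0.4,5.0,14.5,0,76],[0,0,-0.5,6.3,18.5,0,76],[0,0,-0.6,7.5,22,1,76],[0,0,-0.7,8.2,24,2,76],[0,0,-0.767,8.46,24.9,3,76],[0,0,-0.767,8.46,24.9,3,76],[0,0,-0.767,8.46,24.9,3,76],[0,0,-0.767,8.46,24.9,3,76]]}}

```text
clock: 16.3
position: [494.3, -33.3, 156.8]
eef_rot: [[-0.924, -0.382, 0.0], [-0.382, 0.924, -0.0], [-0.0, -0.001, -1.0]]
contact_force: [-0.1, 0.1, -1.0]
grip_width: 0.704
```

```bash
cat > look.py <<'E'
import sys
from h import *
n=sys.argv[1]
s=manip.observe();R=np.array(s["eef_rot"]);print(s["clock"],np.round(s["position"],2),"yaw",np.arctan2(R[1,0],R[0,0]),"z",np.round(R[:,2],4),"F",np.round(s["contact_force"],1),"g",s["grip_width"]*85)
p=manip.capture("wrist");cv2.imwrite(f"pics/{n}w.png",p["frame"])
q=manip.capture("scene");cv2.imwrite(f"pics/{n}s.png",q["frame"])
t=manip.capture("top");cv2.imwrite(f"pics/{n}t.png",t["frame"])
E
python3 look.py a
python3 - <<'E'
import cv2
im=cv2.imread('pics/as.png');cv2.imwrite('pics/asz.png',cv2.resize(im[80:230,170:330],None,fx=4,fy=4,interpolation=cv2.INTER_CUBIC))
E
```

```text
16.3 [494.27 -33.32 156.79] yaw -2.7495385315127496 z [ 4.e-04 -5.e-04 -1.e+00] F [-0.1  0.1 -1. ] g 59.843970192857704
```

View pics/aw.png

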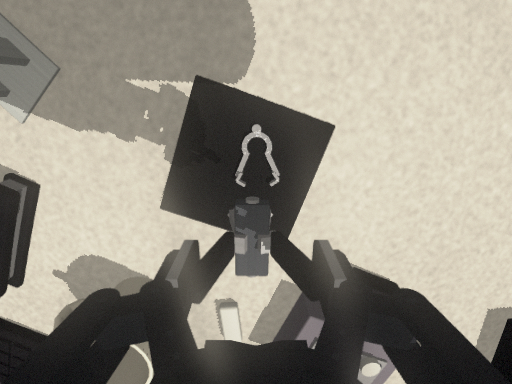

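View pics/asz.png

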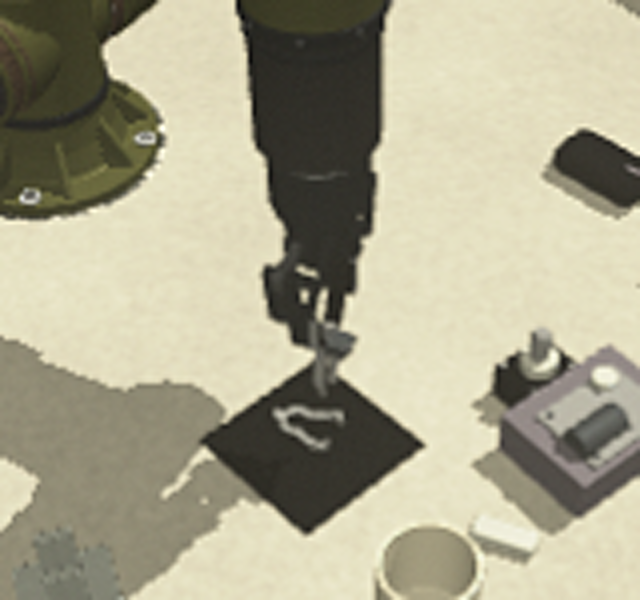

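Run:
```python
import cv2
im=cv2.imread('pics/aw.png')[110:290,190:320];cv2.imwrite('pics/awz.png',cv2.resize(cv2.convertScaleAbs(im,alpha=2,beta=10),None,fx=4.4,fy=3.3,interpolation=cv2.INTER_CUBIC))
```

```text
(no output)
```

View pics/awz.png

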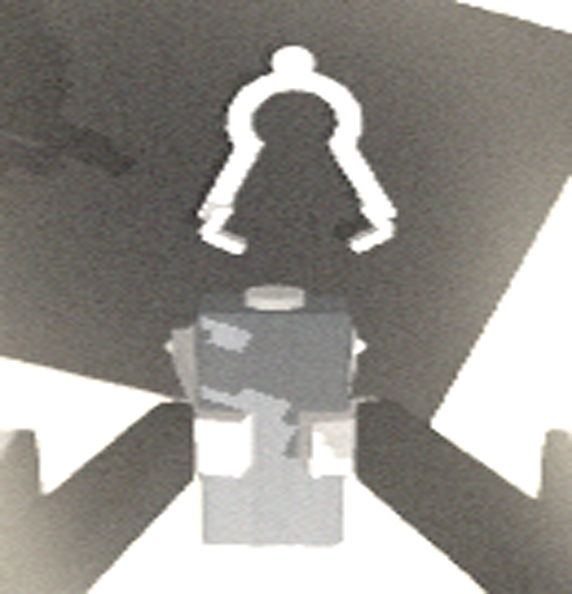

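```bash
cat >> h.py <<'E'
def tool(X):
    s=manip.observe();R=np.array(s["eef_rot"]);return R.T@(np.asarray(X)-s["position"])
E
python3 - <<'E'
from h import *
p=manip.capture("wrist");s=manip.observe();zt=s["position"][2];print(s["position"])
f=lambda a,b:(190+(a+.5)/4.4-.5,110+(b+.5)/3.3-.5)
for nm,uv,z in [("barTL",(198,312),zt-20),("barTR",(350,312),zt-20),("barBL",(203,545),zt-20),("barBR",(343,545),zt-20),("hinge",(293,64),7),("lugA",(205,230),11),("lugB",(391,230),11)]:
    X=at(p,f(*uv),z);print(nm,np.round(tool(X),1),np.round(X,1))
R=np.array(s["eef_rot"])
c=ray(p,(0,0))[0];print("cam in tool",tool(c))
E
```

```text
[494.29336343 -33.06159559 156.69500723]
barTL [ 24.1 -11.5  20. ] [476.5 -52.9 136.7]
barTR [24.1  7.4 20. ] [469.2 -35.5 136.7]
barBL [-21.1 -11.9  20. ] [518.4 -36.  136.7]
barBR [-21.1   7.1  20. ] [511.1 -18.4 136.7]
hinge [ 49.9   0.6 149.7] [448.  -51.7   7. ]
lugA [  2.  -18.9 145.7] [499.8 -51.3  11. ]
lugB [  2.   22.3 145.7] [484.  -13.2  11. ]
cam in tool [ 8.15083931e+01 -6.65925209e-02 -1.30559419e+02]
```

Run:
```python
from h import *
s=manip.observe();zt=s["position"][2];print(zt)
for cam in ["wrist","scene","top"]:
    p=manip.capture(cam)
    for n,z in [("tip_a",zt-82),("pliers",zt-83.5)]:
        for q in manip.tip_of(n,p)[:3]: print(cam,n,np.round(q["centre"],1),round(q["p"],2),np.round(tool(at(p,q["centre"],z)),1))
    if cam=="scene": 
        cv2.imwrite("pics/sz.png",cv2.resize(p["frame"][145:205,215:285],None,fx=10,fy=10,interpolation=cv2.INTER_CUBIC))
        for X in [(0,-5,82),(0,5,82),(0,0,26),(0,-30,-27),(0,30,-27)]:
            print(X,proj(p,np.array(s["eef_rot"])@np.array(X)+s["position"]))
```

```text
156.69500722862128
wrist tip_a [259.  203.5] 0.91 [ 1.   2.5 81.8]
wrist tip_a [240.2 206.9] 0.91 [ -1.8 -12.   81.8]
wrist pliers [254.  205.1] 0.73 [-0.9 -1.4 83.3]
scene tip_a [228.2 260. ] 0.71 [ -91.4 -308.9   81.7]
scene tip_a [251.8 176.2] 0.55 [-5.3 -6.6 81.7]
scene tip_a [252.9 174.3] 0.48 [-4.6  2.5 81.7]
(0, -5, 82) [250.54876884 175.42319923]
(0, 5, 82) [251.96639205 173.40762205]
(0, 0, 26) [250.82444284 162.78405616]
(0, -30, -27) [245.72999604 157.19707083]
(0, 30, -27) [254.897755   144.91878439]
top pliers [203.9 170.3] 0.65 [-157.5  107.3   83.1]
```

View pics/sz.png

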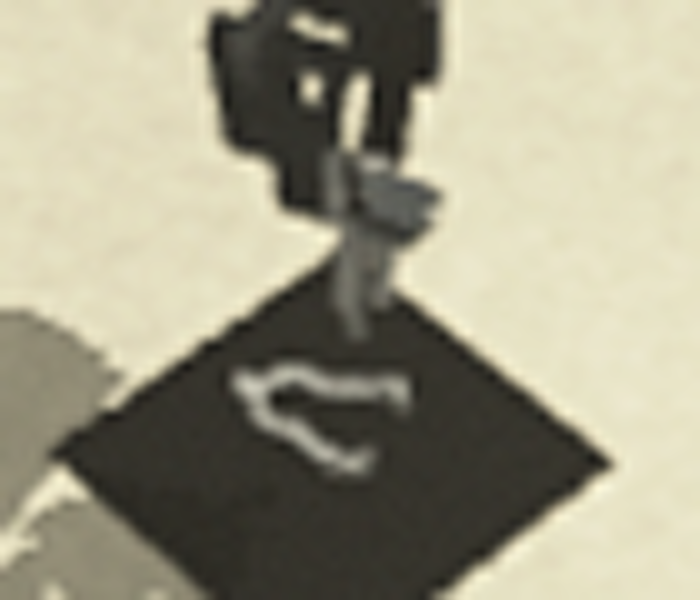

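>>> {"fn": "servo_tool", "kwargs": {"rows": [[0,0,0,0,0,0,90],[0,0,0,0,0,0,105],[0,0,0,0,0,0,120],[0,0,0,0,0,0,135],[0,0,0,0,0,0,150],[0,0,0,0,0,0,165],[0,0,0,0,0,0,180],[0,0,0,0,0,0,180]], "grip_force": 40}}

```text
clock: 17.75
position: [494.1, -32.5, 156.3]
eef_rot: [[-0.923, -0.384, -0.0], [-0.384, 0.923, -0.0], [0.0, -0.0, -1.0]]
contact_force: [-0.6, -1.4, -1.1]
grip_width: 0.301
```

```bash
cat > tl.py <<'E'
from h import *
import sys
s=manip.observe();zt=s["position"][2];print(s["clock"],np.round(s["position"],1),np.round(s["contact_force"],1),s["grip_width"]*85)
d=float(sys.argv[2])
for cam in ["wrist","scene"]:
    p=manip.capture(cam)
    for n,z in [("tip_a",zt-d),("pliers",zt-d-1.5)]:
        for q in manip.tip_of(n,p)[:3]: print(cam,n,np.round(q["centre"],1),round(q["p"],2),np.round(tool(at(p,q["centre"],z)),1))
    if cam=="scene":
        u,v=map(int,proj(p,s["position"]-[0,0,50]))
        cv2.imwrite(f"pics/{sys.argv[1]}s.png",cv2.resize(p["frame"][v-35:v+35,u-40:u+40],None,fx=8,fy=8,interpolation=cv2.INTER_CUBIC))
    else: cv2.imwrite(f"pics/{sys.argv[1]}w.png",cv2.resize(cv2.convertScaleAbs(p["frame"][100:300,150:360],alpha=2,beta=10),None,fx=3,fy=3,interpolation=cv2.INTER_CUBIC))
E
python3 tl.py b 85
```

```text
17.75 [494.1 -32.5 156.3] [-0.6 -1.4 -1.1] 25.588604697306064
wrist tip_a [285.1 200.7] 0.95 [ 2.2 23.1 85. ]
wrist tip_a [224.1 202.4] 0.89 [  0.7 -24.5  85. ]
wrist pliers [280.3 203.5] 0.95 [-0.7 19.5 86.5]
scene tip_a [257.1 169.9] 0.43 [-6.5 28.8 85. ]
scene tip_a [249.  179.2] 0.4 [ -1.7 -19.9  85. ]
scene pliers [307.3 165.9] 0.71 [-149.7  123.2   86.5]
scene pliers [256.7 175.7] 0.68 [-16.7   6.3  86.5]
scene pliers [135.9 260.8] 0.57 [ 139.9 -428.1   86.6]
```

View pics/bw.png

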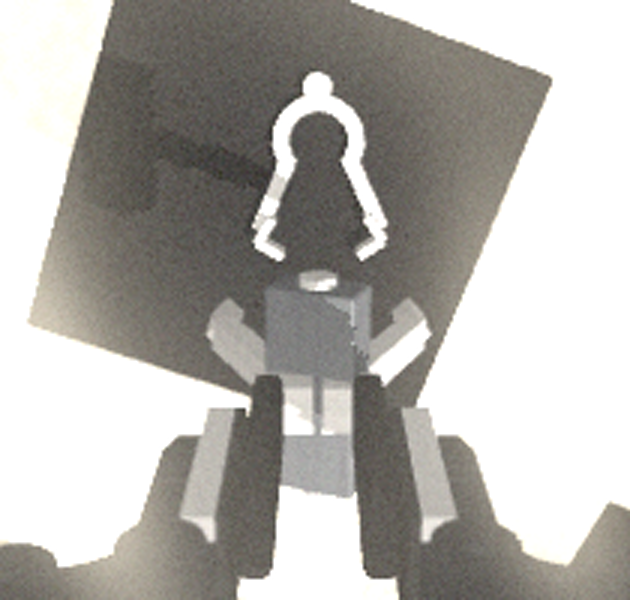

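View pics/bs.png

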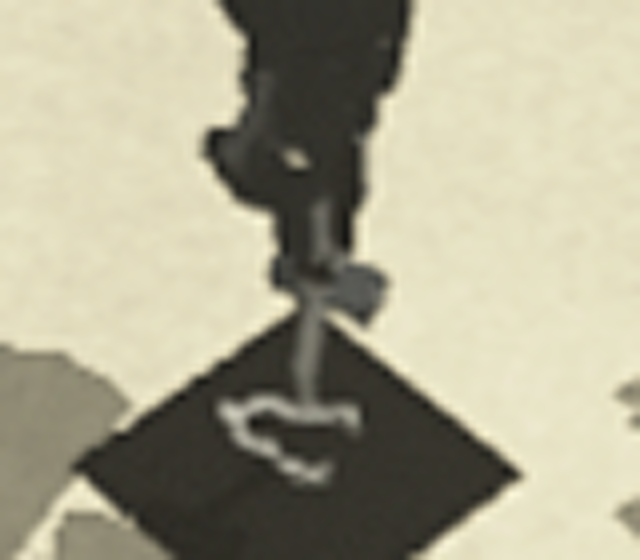

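Run:
```python
from h import *
s=manip.observe();zt=s["position"][2]
p=manip.capture("wrist")
f=lambda a,b:(150+(a+.5)/3-.5,100+(b+.5)/3-.5)
for d in [16,20,26,32,38]:
    print(d,[np.round(tool(at(p,f(*u),zt-d)),1)[:2] for u in [(266,289),(371,287),(318,492)]])
for d in [80,84,88,92]:
    print(d,[np.round(tool(at(p,u,zt-d)),1)[:2] for u in [(285.1,200.7),(224.1,202.4)]])
R=np.array(s["eef_rot"])
for d in [80,84,88,92]:print(d,[np.round(proj(p,R@np.array([1,y,d])+s["position"]),1) for y in (-24,24)])
q=manip.capture("scene")
for d in [80,84,88,92]:print(d,[np.round(proj(q,R@np.array([1,y,d])+s["position"]),1) for y in (-24,24)])
cv2.imwrite("pics/c_s.png",cv2.resize(q["frame"][145:195,230:285],None,fx=14,fy=12,interpolation=cv2.INTER_CUBIC))
```

```text
16 [array([30.2, -9. ]), array([30.6,  9.4]), array([-10.8,   0.2])]
20 [array([28.8, -9.2]), array([29.2,  9.7]), array([-13.4,   0.2])]
26 [array([26.7, -9.6]), array([27.1, 10.1]), array([-17.1,   0.2])]
32 [array([ 24.6, -10. ]), array([25. , 10.4]), array([-20.9,   0.2])]
38 [array([ 22.5, -10.3]), array([22.9, 10.8]), array([-24.7,   0.2])]
80 [array([ 4. , 22.6]), array([  2.6, -23.9])]
84 [array([ 2.5, 23. ]), array([  1.1, -24.3])]
88 [array([ 1.1, 23.4]), array([ -0.4, -24.8])]
92 [array([-0.4, 23.8]), array([ -1.9, -25.2])]
80 [array([224. , 204.4]), array([286.9, 204.4])]
84 [array([224.5, 202.6]), array([286.3, 202.6])]
88 [array([225. , 200.8]), array([285.8, 200.8])]
92 [array([225.5, 199.1]), array([285.4, 199.1])]
80 [array([247.6, 178.8]), array([254.4, 169.1])]
84 [array([247.7, 179.6]), array([254.4, 169.9])]
88 [array([247.7, 180.4]), array([254.5, 170.7])]
92 [array([247.7, 181.2]), array([254.5, 171.5])]
```

View pics/c_s.png

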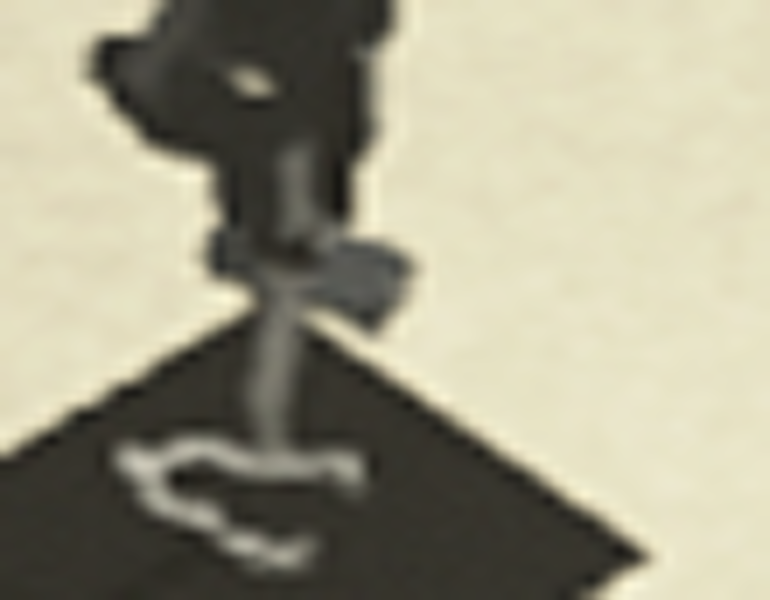

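>>> {"fn": "servo_tool", "kwargs": {"rows": [[0,0,0,0,0,0,165],[0,0,0,0,0,0,150],[0,0,0,0,0,0,135],[0,0,0,0,0,0,120],[0,0,0,0,0,0,105],[0,0,0,0,0,0,92],[0,0,0,0,0,0,80],[0,0,0,0,0,0,80]]}}

```text
clock: 18.95
position: [494.2, -32.5, 156.3]
eef_rot: [[-0.923, -0.384, 0.0], [-0.384, 0.923, -0.0], [0.0, -0.0, -1.0]]
contact_force: [-0.3, -0.9, -0.6]
grip_width: 0.688
```

```bash
python3 tl.py d 82
```

```text
18.95 [494.2 -32.5 156.3] [-0.3 -0.9 -0.6] 58.495595322684615
wrist tip_a [247.2 205.8] 0.98 [-0.9 -6.4 82. ]
wrist tip_a [265.8 202. ] 0.63 [ 2.2  7.9 82. ]
wrist tip_a [140.  302.7] 0.37 [ -93.7 -102.8   82. ]
wrist pliers [259.9 205.4] 0.58 [-1.2  3.5 83.5]
scene tip_a [250.7 177.8] 0.59 [ -5.2 -14.2  82. ]
scene tip_a [256.  175.3] 0.43 [-15.7   3.4  82. ]
scene pliers [252.9 174.8] 0.63 [-4.8  1.9 83.5]
```

View pics/dw.png

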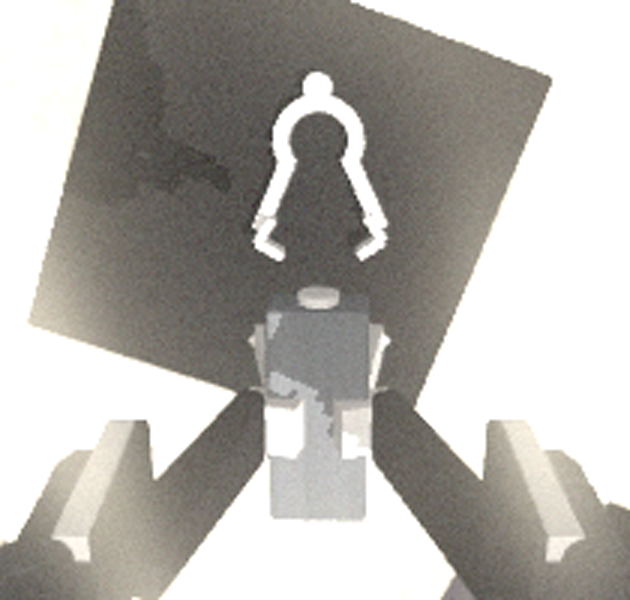

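View pics/ds.png

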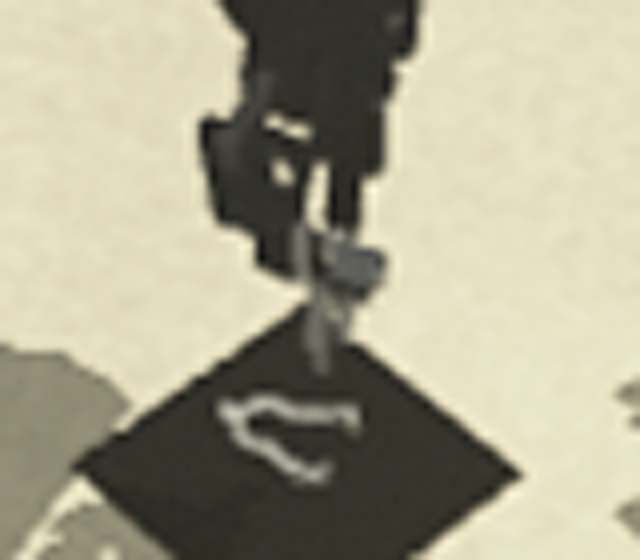

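```bash
python3 - <<'E'
from h import *
s=manip.observe();zt=s["position"][2]
p=manip.capture("wrist")
f=lambda a,b:(150+(a+.5)/3-.5,100+(b+.5)/3-.5)
for d in [18,20,22,24,26]:
    print(d,[np.round(tool(at(p,f(*u),zt-d)),1)[:2] for u in [(266,311),(369,311),(270,519),(365,519)]])
for d in [78,80,82,84,86]:
    print(d,[np.round(tool(at(p,u,zt-d)),1)[:2] for u in [(247.2,205.8),(265.8,202.0)]])
for n,z in [("clip_back",5),("lug_a",5)]:
    for q in manip.tip_of(n,p)[:2]: print(n,q["centre"],q["p"],np.round(tool(at(p,q["centre"],z)),1))
E
cat > ov.py <<'E'
from fitclip import *
import sys
p=manip.capture("wrist")
pose=list(map(float,sys.argv[2:5])); z0=float(sys.argv[5]) if len(sys.argv)>5 else 3.0
u,v=map(int,proj(p,[pose[0]+25*np.cos(pose[2]),pose[1]+25*np.sin(pose[2]),5]))
overlay(p,pose,(u-40,v-45,u+40,v+45),6,"pics/"+sys.argv[1]+".png",1.3,z0)
E
python3 ov.py e1 448.1 -51.7 0.395
```

```text
18 [array([25.3, -9.2]), array([25.3,  9.3]), array([-18.2,  -9.3]), array([-18.2,   9.3])]
20 [array([24.6, -9.3]), array([24.6,  9.4]), array([-19.6,  -9.4]), array([-19.6,   9.5])]
22 [array([23.8, -9.5]), array([23.8,  9.5]), array([-20.9,  -9.5]), array([-20.9,   9.6])]
24 [array([23. , -9.6]), array([23.1,  9.6]), array([-22.3,  -9.6]), array([-22.3,   9.7])]
26 [array([22.3, -9.7]), array([22.3,  9.8]), array([-23.6,  -9.8]), array([-23.6,   9.8])]
78 [array([ 0.6, -6.3]), array([3.7, 7.8])]
80 [array([-0.1, -6.3]), array([3. , 7.9])]
82 [array([-0.9, -6.4]), array([2.2, 7.9])]
84 [array([-1.7, -6.4]), array([1.5, 8. ])]
86 [array([-2.5, -6.5]), array([0.7, 8.1])]
clip_back [254.9, 127.3] 0.75 [ 51.3  -0.6 151.3]
lug_a [276.4, 176.3] 0.73 [  3.5  20.7 151.3]
lug_a [240.3, 177.5] 0.73 [  2.2 -15.  151.3]
```

View pics/e1.png

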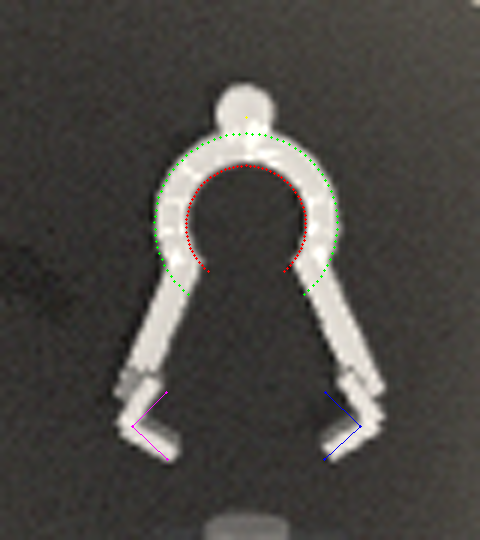

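>>> {"fn": "servo_tool", "kwargs": {"rows": [[0,0,0,0.12,0.08,2,80],[0,0,0,0.12,0.08,4,80],[0,0,0,0.12,0.08,5,80],[0,0,0,0.12,0.08,5.7,80],[0,0,0,0.12,0.08,5.7,80],[0,0,0,0.12,0.08,5.7,80]]}}

```text
clock: 20.05
position: [493.2, -32.3, 100.2]
eef_rot: [[-0.923, -0.384, 0.001], [-0.384, 0.923, -0.0], [-0.001, -0.001, -1.0]]
contact_force: [0.4, -0.8, -0.5]
grip_width: 0.685
```

```bash
python3 tl.py f 85
```

```text
20.05 [493.2 -32.3 100.2] [ 0.4 -0.8 -0.5] 58.247895274736074
wrist tip_a [267.2 204.5] 0.9 [-0.8  9.1 85.2]
wrist tip_a [246.7 202.2] 0.85 [ 1.1 -6.9 85.2]
wrist tip_a [261.7 207.2] 0.53 [-3.1  4.8 85.2]
wrist pliers [260.3 205.6] 0.82 [-2.4  3.7 86.6]
scene tip_a [252. 187.] 0.51 [-4.1 -5.1 84.8]
scene tip_a [255.1 188.5] 0.44 [-16.6  -6.2  84.8]
scene pliers [257.1 187.3] 0.53 [-19.8   2.6  86.1]
scene pliers [296.5 215.7] 0.47 [-187.9  -45.6   86.3]
scene pliers [310.1 177.6] 0.4 [-165.6  125.6   86.2]
```

View pics/fw.png

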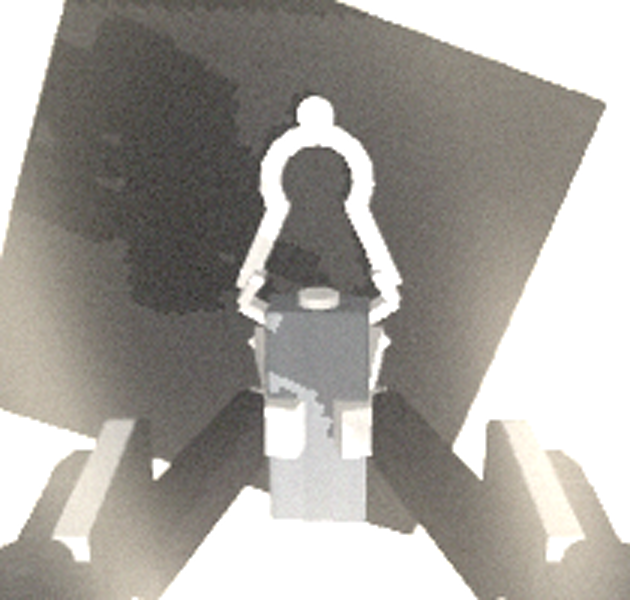

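View pics/fs.png

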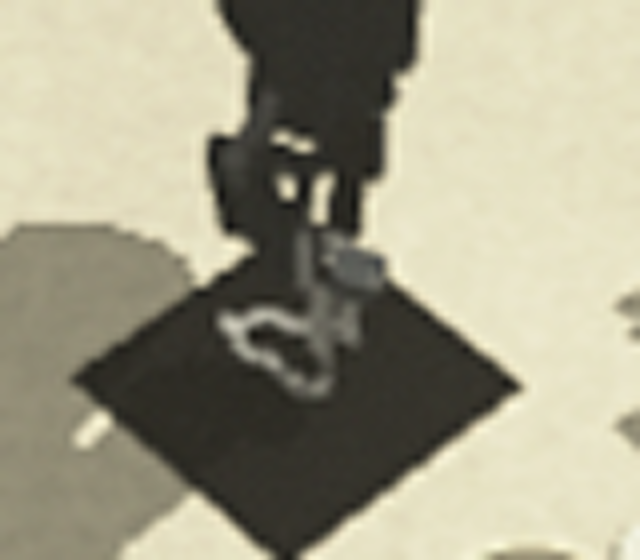

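```bash
python3 - <<'E'
from h import *
p=manip.capture("wrist")
f=lambda a,b:(150+(a+.5)/3-.5,100+(b+.5)/3-.5)
print([np.round(tool(at(p,f(*u),11)),1)[:2] for u in [(243,298),(395,298)]],np.round(tool(at(p,f(316,112),7)),1))
for n,z in [("clip_back",5),("lug_a",5)]:
    for q in manip.tip_of(n,p)[:2]: print(n,q["centre"],q["p"],np.round(tool(at(p,q["centre"],z)),1))
E
python3 ov.py f1 448.1 -51.7 0.395
```

```text
[array([  2.1, -19.6]), array([ 2.1, 20.4])] [50.3 -0.4 92.6]
clip_back [253.3, 138.1] 0.96 [49.1 -1.7 94.5]
lug_a [277.4, 197.5] 0.91 [ 1.1 17.7 94.5]
lug_a [232.5, 197.1] 0.8 [  1.4 -18.6  94.5]
```

View pics/f1.png

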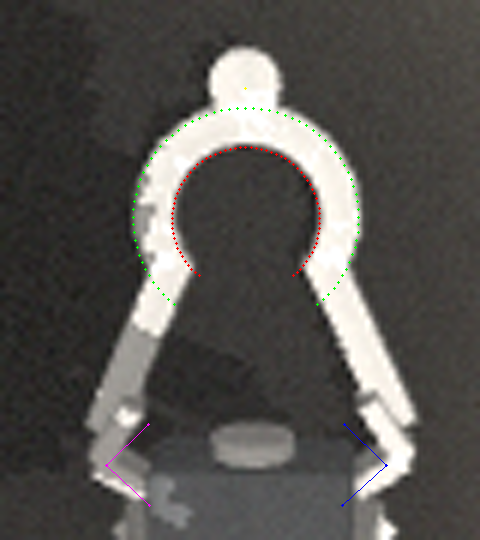

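>>> {"fn": "servo_tool", "kwargs": {"rows": [[0,0,0,0.1,0,0.3,80],[0,0,0,0.1,0,0.6,80],[0,0,0,0.1,0,0.6,80]]}}

```text
clock: 20.85
position: [491.4, -32.7, 92.5]
eef_rot: [[-0.923, -0.384, -0.001], [-0.384, 0.923, -0.0], [0.001, 0.0, -1.0]]
contact_force: [-0.9, 0.4, -1.8]
grip_width: 0.687
```

>>> {"fn": "servo_tool", "kwargs": {"rows": [[0,0,0,0,0,0.1,80],[0,0,0,0,0,0.2,80],[0,0,0,0,0,0.2,80]]}}

```text
clock: 21.15
position: [491.8, -32.7, 91.2]
eef_rot: [[-0.923, -0.384, -0.0], [-0.384, 0.923, -0.0], [0.0, -0.0, -1.0]]
contact_force: [-0.2, 0.0, -1.0]
grip_width: 0.687
```

>>> {"fn": "servo_tool", "kwargs": {"rows": [[0,0,0,0,0,0.1,80],[0,0,0,0,0,0.1,80]]}}

```text
clock: 21.35
position: [491.7, -32.7, 90.2]
eef_rot: [[-0.923, -0.384, -0.0], [-0.384, 0.923, -0.0], [0.0, -0.0, -1.0]]
contact_force: [0.1, -0.1, -1.5]
grip_width: 0.688
```

>>> {"fn": "servo_tool", "kwargs": {"rows": [[0,0,0,0,0,0.1,80],[0,0,0,0,0,0.1,80]]}}

```text
clock: 21.55
position: [491.8, -32.7, 89.2]
eef_rot: [[-0.923, -0.384, -0.0], [-0.384, 0.923, -0.0], [0.0, -0.0, -1.0]]
contact_force: [-0.4, 0.2, -0.4]
grip_width: 0.688
```

>>> {"fn": "servo_tool", "kwargs": {"rows": [[0,0,0,0,0,0.1,80],[0,0,0,0,0,0.1,80]]}}

```text
clock: 21.75
position: [492.1, -32.7, 88.8]
eef_rot: [[-0.923, -0.384, 0.001], [-0.384, 0.923, -0.0], [-0.001, -0.001, -1.0]]
contact_force: [0.5, -0.4, 1.5]
grip_width: 0.688
```

>>> {"fn": "servo_tool", "kwargs": {"rows": [[0,0,0,0,0,0.1,80],[0,0,0,0,0,0.1,80]]}}

```text
clock: 21.95
position: [492.5, -32.7, 88.5]
eef_rot: [[-0.923, -0.384, 0.002], [-0.384, 0.923, -0.0], [-0.002, -0.001, -1.0]]
contact_force: [-0.3, 0.5, 5.3]
grip_width: 0.689
```

```bash
python3 tl.py g 85
```

```text
21.95 [492.5 -32.7  88.5] [-0.3  0.5  5.3] 58.58120826559129
wrist tip_a [246. 204.] 0.78 [-0.7 -7.4 85. ]
wrist tip_a [117.5 348.6] 0.74 [-153.5 -135.7   85.4]
wrist tip_a [265.4 202.3] 0.58 [ 0.8  7.7 84.9]
wrist pliers [259.8 203.5] 0.64 [-0.8  3.4 86.4]
scene tip_a [252.4 188.5] 0.56 [-4.3 -1.8 85. ]
scene tip_a [249.8 190.6] 0.43 [ -0.7 -14.1  85. ]
scene pliers [252.7 190.4] 0.52 [-8.6 -7.7 86.5]
```

View pics/gw.png

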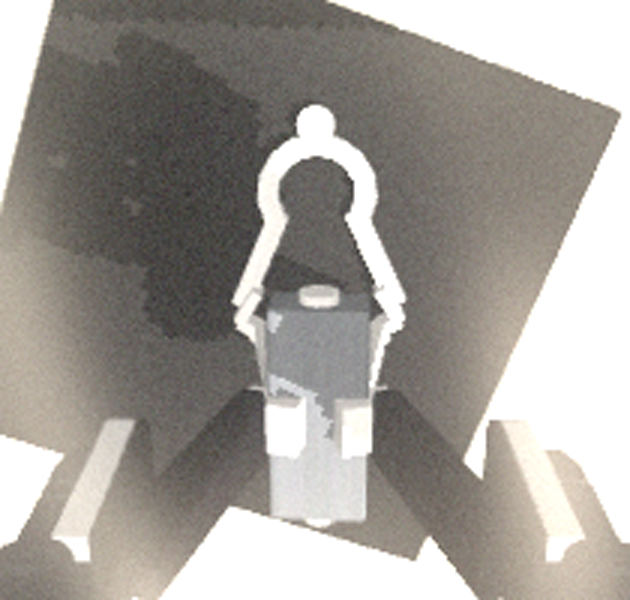

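View pics/gs.png

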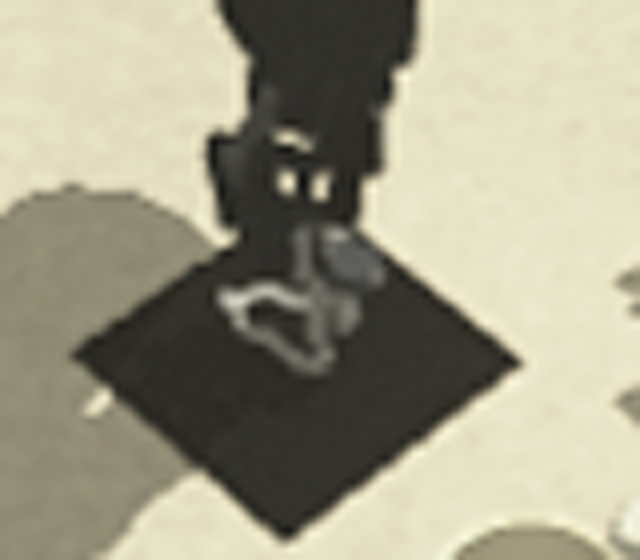

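>>> {"fn": "servo_tool", "kwargs": {"rows": [[0,0,0,0,0,-0.4,80],[0,0,0,0,0,-0.65,80],[0,0,0,0,0,-0.65,90],[0,0,0,0,0,-0.65,100],[0,0,0,0,0,-0.65,110],[0,0,0,0,0,-0.65,120],[0,0,0,0,0,-0.65,120]], "grip_force": 50}}

```text
clock: 22.95
position: [491.9, -32.8, 94.0]
eef_rot: [[-0.923, -0.384, 0.0], [-0.384, 0.923, -0.0], [-0.0, -0.0, -1.0]]
contact_force: [0.0, -0.5, 0.3]
grip_width: 0.533
```

```bash
python3 tl.py i 87
```

```text
22.95 [491.9 -32.8  94. ] [ 0.  -0.5  0.3] 45.31805851365619
wrist tip_a [237.  198.6] 0.97 [  3.2 -14.5  87. ]
wrist tip_a [274.1 197.8] 0.81 [ 3.8 14.6 87. ]
wrist pliers [269.4 201.4] 0.55 [ 0.3 11.  88.5]
scene tip_a [252.7 186.1] 0.6 [-2.3  5.5 87. ]
scene tip_a [250.  188.8] 0.4 [ 0.4 -9.4 87. ]
scene pliers [254. 186.] 0.65 [-5.6  9.  88.4]
```

View pics/iw.png

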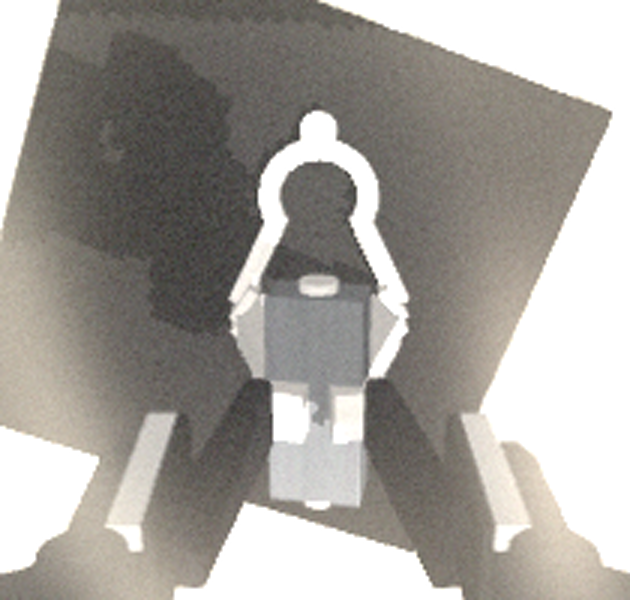

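>>> {"fn": "servo_tool", "kwargs": {"rows": [[0,0,0,0,0,0,130],[0,0,0,0,0,0,140],[0,0,0,0,0,0,150],[0,0,0,0,0,0,160],[0,0,0,0,0,0,170],[0,0,0,0,0,0,180],[0,0,0,0,0,0,190],[0,0,0,0,0,0,190]]}}

```text
clock: 24.05
position: [492.0, -32.3, 94.3]
eef_rot: [[-0.923, -0.384, 0.001], [-0.384, 0.923, 0.001], [-0.001, 0.0, -1.0]]
contact_force: [-1.8, 2.1, 5.3]
grip_width: 0.289
```

```bash
python3 tl.py j 88
```

```text
24.05 [492.  -32.3  94.3] [-1.8  2.1  5.3] 24.59294574794573
wrist tip_a [226.5 198.5] 0.77 [  2.9 -22.8  88. ]
wrist tip_a [284.6 198.1] 0.55 [ 3.2 22.9 88. ]
wrist pliers [221.6 200.6] 0.18 [  0.6 -26.9  89.5]
scene tip_a [257.8 186.1] 0.52 [-17.5  13.5  88. ]
scene tip_a [248.6 191.4] 0.39 [ -0.2 -21.7  88. ]
scene pliers [308.1 178.6] 0.75 [-159.8  125.2   89.7]
scene pliers [256.1 183.5] 0.58 [-6.2 22.4 89.5]
scene pliers [251.9 189.5] 0.37 [-5.7 -8.1 89.5]
```

View pics/jw.png

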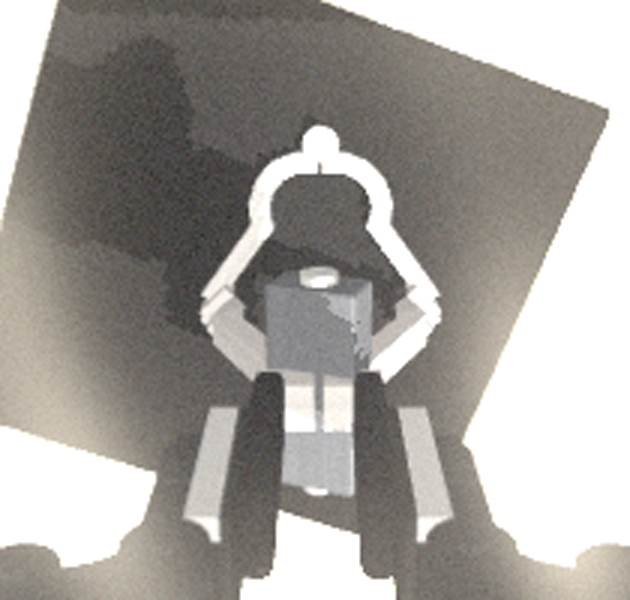

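View pics/js.png

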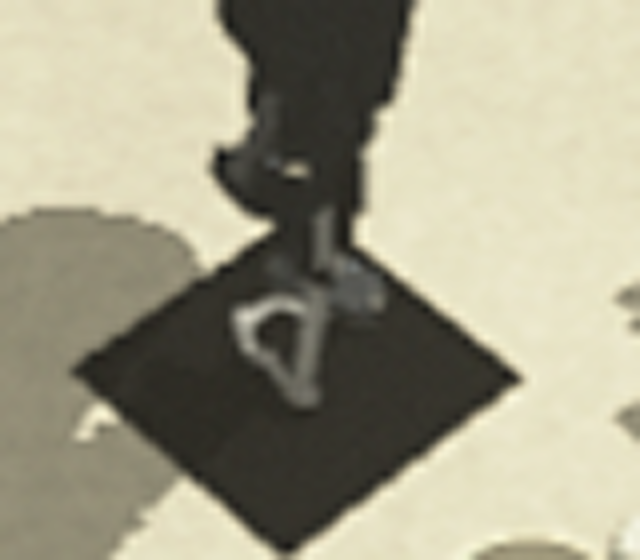

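>>> {"fn": "servo_tool", "kwargs": {"rows": [[0,0,0,0,0,-0.1,200],[0,0,0,0,0,-0.3,200],[0,0,0,0,0,-0.6,200],[0,0,0,0,0,-1.0,200],[0,0,0,0,0,-1.6,200],[0,0,0,0,0,-2.4,200],[0,0,0,0,0,-3.4,200],[0,0,0,0,0,-4.6,200],[0,0,0,0,0,-6,200],[0,0,0,0,0,-7.4,200],[0,0,0,0,0,-8.8,200],[0,0,0,0,0,-9.6,200],[0,0,0,0,0,-10,200],[0,0,0,0,0,-10,200]]}}

```text
clock: 25.75
position: [492.0, -32.6, 194.2]
eef_rot: [[-0.923, -0.384, 0.001], [-0.384, 0.923, 0.0], [-0.001, -0.0, -1.0]]
contact_force: [0.4, 0.4, -2.5]
grip_width: 0.29
```

```bash
python3 tl.py k 90
```

```text
25.75 [492.  -32.6 194.2] [ 0.4  0.4 -2.5] 24.66335120996116
wrist tip_a [287.1 198.3] 0.93 [ 1.9 25.  88.9]
wrist tip_a [224.9 202.2] 0.71 [ -1.5 -24.5  88.9]
scene tip_a [135.9 265.3] 0.73 [ 108.4 -449.9   89. ]
scene tip_a [257.2 163.4] 0.66 [-10.2  27.4  88.9]
scene tip_a [249.5 173.6] 0.54 [ -8.8 -23.7  88.9]
scene pliers [256.4 167.6] 0.42 [-15.8  10.8  90.5]
```

View pics/kw.png

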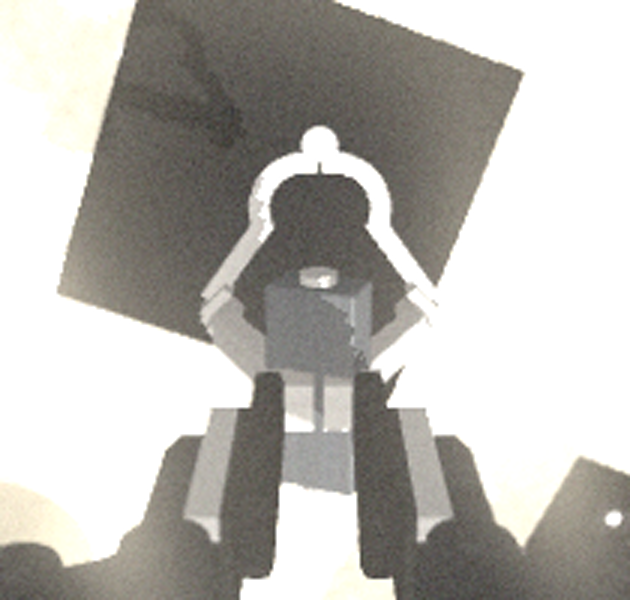

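View pics/ks.png

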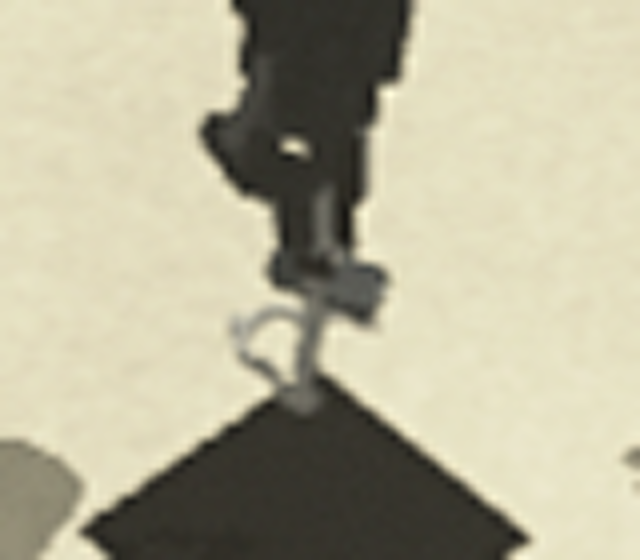

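```bash
cat > ring.py <<'E'
from fitclip import *
import sys
# ring pixel picks in full image coords -> tool frame
p=manip.capture("wrist");s=manip.observe();zt=s["position"][2]
im=p["frame"]
cv2.imwrite("pics/"+sys.argv[1]+".png",cv2.resize(cv2.convertScaleAbs(im[125:215,205:305],alpha=1.3),None,fx=7,fy=6.5,interpolation=cv2.INTER_CUBIC))
for n,dz in [("clip_back",2),("lug_a",2)]:
    for q in manip.tip_of(n,p)[:2]: print(n,np.round(q["centre"],1),round(q["p"],2),np.round(tool(at(p,q["centre"],zt-91.3+dz)),1))
E
python3 ring.py l1
```

```text
clip_back [254.  148.8] 0.57 [42.2 -1.  89.4]
lug_a [221.  201.7] 0.91 [ -0.  -27.3  89.5]
lug_a [292.3 199.7] 0.86 [ 1.7 29.3 89.5]
```

View pics/l1.png

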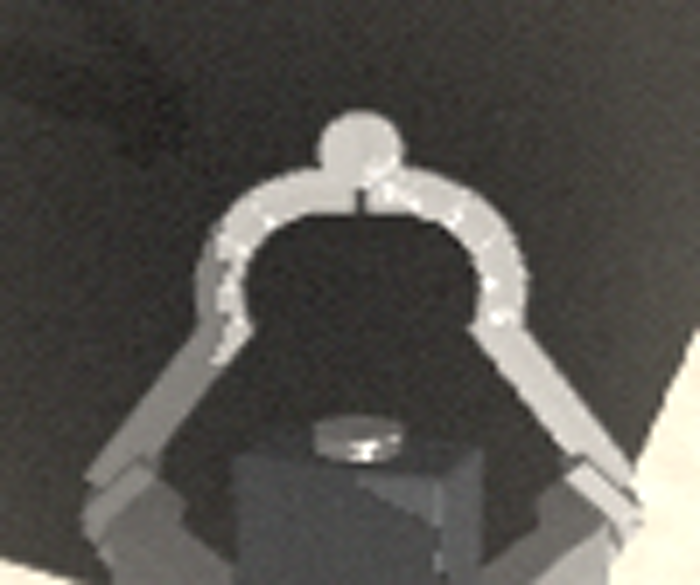

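Run:
```python
from h import *
p=manip.capture("wrist");s=manip.observe();zt=s["position"][2];print(s["position"])
f=lambda a,b:(205+(a+.5)/7-.5,125+(b+.5)/6.5-.5)
for u in [(361,150),(245,290),(480,290),(361,213),(90,500),(635,500)]: print(u,[np.round(tool(at(p,f(*u),zt-91.3+dz)),1) for dz in (2,4)])
print(s["qpos"])
```

```text
[491.7703038  -32.67817821 193.67760979]
(361, 150) [array([43. ,  0.5, 89.3]), array([43.3,  0.5, 87.3])]
(245, 290) [array([ 26.4, -12.2,  89.3]), array([ 26.9, -12.1,  87.3])]
(480, 290) [array([26.4, 13.5, 89.3]), array([26.9, 13.4, 87.3])]
(361, 213) [array([35.6,  0.5, 89.3]), array([36. ,  0.5, 87.3])]
(90, 500) [array([ -0. , -30.2,  89.3]), array([  0.7, -29.9,  87.3])]
(635, 500) [array([-0. , 31.7, 89.3]), array([ 0.7, 31.4, 87.3])]
[ 3.43817967e-01 -2.50695715e-01 -2.72172195e-01  1.00094484e-04
 -1.54959663e+00 -1.52034771e+00]
```

>>> {"fn": "servo_tool", "kwargs": {"rows": [[0,0,-0.1,-0.5,0.6,0,200],[0,0,-0.24,-1.2,1.4,0,200],[0,0,-0.38,-2.0,2.2,0,200],[0,0,-0.52,-2.8,3.1,0,200],[0,0,-0.66,-3.6,4.0,0,200],[0,0,-0.8,-4.4,5.0,0,200],[0,0,-0.94,-5.2,6.0,0,200],[0,0,-1.08,-6.0,7.0,0,200],[0,0,-1.22,-6.9,8.0,0,200],[0,0,-1.36,-7.7,9.0,0,200],[0,0,-1.5,-8.5,9.9,0,200],[0,0,-1.64,-9.3,10.7,0,200],[0,0,-1.78,-10.0,11.5,0,200],[0,0,-1.92,-10.6,12.2,0,200],[0,0,-2.06,-11.1,12.8,0,200],[0,0,-2.2,-11.5,13.2,0,200],[0,0,-2.34,-11.8,13.5,0,200],[0,0,-2.48,-11.96,13.6,0,200],[0,0,-2.62,-11.96,13.6,0,200],[0,0,-2.748,-11.96,13.6,0,200]]}}

```text
clock: 28.25
position: [550.0, 139.0, 193.6]
eef_rot: [[1.0, 0.006, -0.0], [0.006, -1.0, -0.0], [-0.0, 0.0, -1.0]]
contact_force: [-0.7, -0.7, -1.1]
grip_width: 0.286
```

>>> {"fn": "servo_tool", "kwargs": {"rows": [[0,0,0,0,0,0,200],[0,0,0,0,0,0,200],[0,0,0,0,0,0,200]]}}

```text
clock: 28.55
position: [550.0, 138.8, 193.8]
eef_rot: [[1.0, -0.002, -0.0], [-0.002, -1.0, -0.0], [-0.0, 0.0, -1.0]]
contact_force: [0.6, -0.8, -2.1]
grip_width: 0.283
```

```bash
python3 tl.py m 90; python3 ring.py m1
python3 - <<'E'
from h import *
p=manip.capture("wrist");cv2.imwrite("pics/mfull.png",p["frame"])
tips(p,["groove","block_face"],[55,18])
for X in [(573.3,138.3,79),(573.3,138.3,55)]: print(proj(p,X))
E
```

```text
28.55 [550.  138.8 193.8] [ 0.6 -0.8 -2.1] 24.089308735825707
wrist tip_a [285.5 198.6] 0.87 [ 1.5 23.9 90.1]
wrist tip_a [225.6 200.2] 0.75 [  0.1 -23.8  90.1]
wrist tip_a [253.5 147.3] 0.45 [42.5 -1.5 90.1]
wrist pliers [282.3 199.9] 0.96 [-0.2 21.4 91.5]
scene tip_a [296.1 159.1] 0.67 [ 9.3 31.3 90.1]
scene tip_a [306.1 146.7] 0.5 [-10.8 -35.7  90.1]
scene pliers [297.  157.2] 0.69 [ 3.9 21.9 91.6]
clip_back [256.7 148.5] 0.74 [41.7  0.8 89.3]
clip_back [260.9 127.8] 0.22 [57.1  3.9 89.3]
lug_a [290.7 201.5] 0.92 [-0.7 28.  89.3]
lug_a [219.2 201.7] 0.74 [ -0.9 -28.9  89.3]
groove [([257.5, 160.2], 0.87, [571.8, 137.0, 55.0]), ([289.9, 200.2], 0.46, [532.2, 105.4, 55.0])]
block_face [([256.6, 125.6], 0.56, [599.7, 137.8, 18.0])]
[256.18174917 164.57314002]
[256.1265856  158.59550219]
```

View pics/mfull.png

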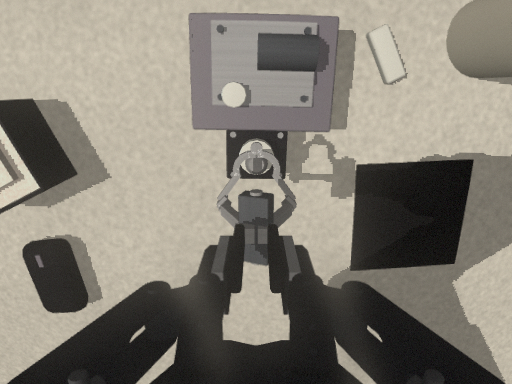

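View pics/m1.png

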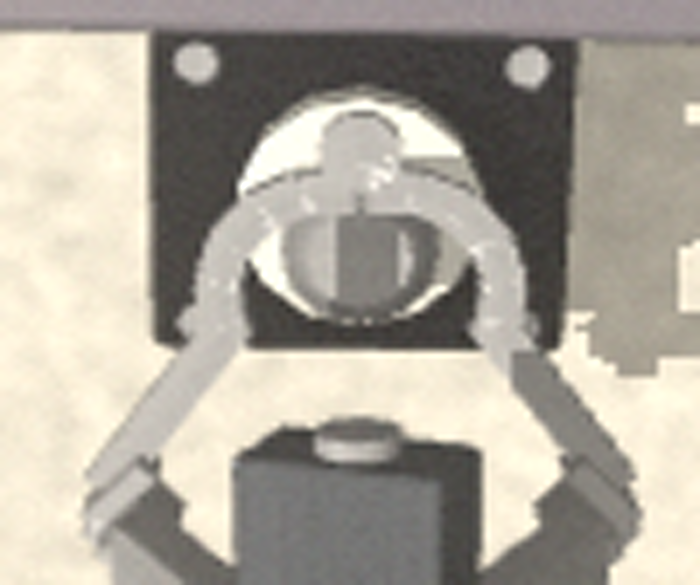

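View pics/ms.png

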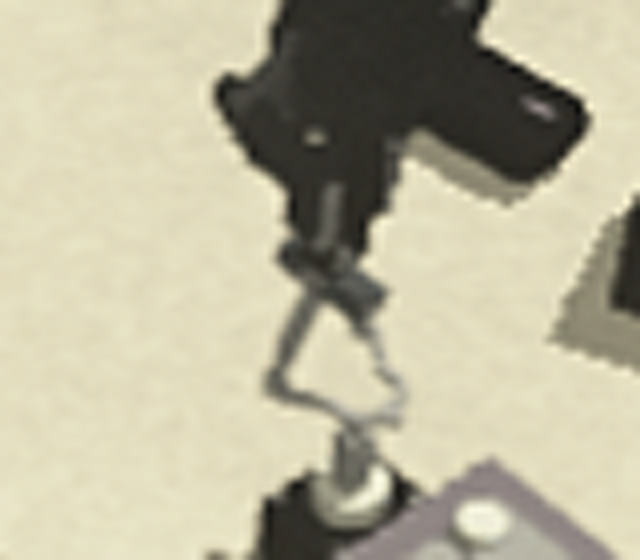

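Run:
```python
from h import *
p=manip.capture("wrist")
f=lambda a,b:(205+(a+.5)/7-.5,125+(b+.5)/6.5-.5)
for u,z in [((360,323),50),((360,90),50),((283,260),74),((438,260),74),((360,33),36),((152,200),36),((570,200),36),((200,63),36),((528,65),36)]: print(u,z,np.round(at(p,f(*u),z),1))
for z,r in [(74,10),(79,6.5),(50,17)]:
    for dx,dy in [(r,0),(-r,0),(0,r),(0,-r)]:
        q=proj(p,(573.3+dx,138.3+dy,z)); print(z,dx,dy,np.round([(q[0]-205+.5)*7-.5,(q[1]-125+.5)*6.5-.5],0))
```

```text
(360, 323) 50 [556.9 138.4  50. ]
(360, 90) 50 [591.3 138.4  50. ]
(283, 260) 74 [572.1 148.   74. ]
(438, 260) 74 [572.1 128.8  74. ]
(360, 33) 36 [597.7 138.4  36. ]
(152, 200) 36 [572.5 167.9  36. ]
(570, 200) 36 [572.5 108.6  36. ]
(200, 63) 36 [593.3 160.6  36. ]
(528, 65) 36 [593.  115.1  36. ]
74 10 0 [361. 177.]
74 -10 0 [361. 324.]
74 0 10 [281. 251.]
74 0 -10 [442. 251.]
79 6.5 0 [361. 211.]
79 -6.5 0 [361. 308.]
79 0 6.5 [308. 260.]
79 0 -6.5 [415. 260.]
50 17 0 [361.  97.]
50 -17 0 [361. 327.]
50 0 17 [235. 214.]
50 0 -17 [487. 214.]
```

>>> {"fn": "servo_tool", "kwargs": {"rows": [[0,0,0,0.07,0,1.0,200],[0,0,0,0.07,0,2.0,200],[0,0,0,0.07,0,2.0,200],[0,0,0,0.07,0,2.0,200]]}}

```text
clock: 29.6
position: [550.5, 138.6, 173.1]
eef_rot: [[1.0, 0.001, -0.001], [0.001, -1.0, -0.001], [-0.001, 0.001, -1.0]]
contact_force: [-0.8, -0.8, -1.8]
grip_width: 0.286
```

```bash
python3 ring.py n1; python3 tl.py n 90
```

```text
clip_back [255.9 148. ] 0.6 [41.7  0.5 89.7]
clip_back [228.3 200.3] 0.5 [  0.  -21.3  89.7]
lug_a [292.9 202.2] 0.82 [-1.6 30.  89.8]
lug_a [222.1 202.3] 0.64 [ -1.7 -26.2  89.8]
29.75 [550.9 138.9 174.2] [ 0.3 -0.7 -1. ] 24.524955971198832
wrist tip_a [285.4 200.5] 0.9 [-0.1 23.9 90. ]
wrist tip_a [227.5 201.2] 0.57 [ -0.7 -22.3  90. ]
wrist pliers [280.7 199.2] 0.7 [ 0.5 20.2 91.5]
scene tip_a [298.1 164.5] 0.57 [18.3 29.7 89.8]
scene tip_a [304.1 153.1] 0.4 [ -6.8 -23.6  89.8]
scene pliers [295.5 161.8] 0.66 [ 2.6 26.5 91.3]
scene pliers [297.3 214.8] 0.6 [164.  174.5  91.3]
scene pliers [310.8 162.9] 0.5 [40.  -9.1 91.3]
```

View pics/n1.png

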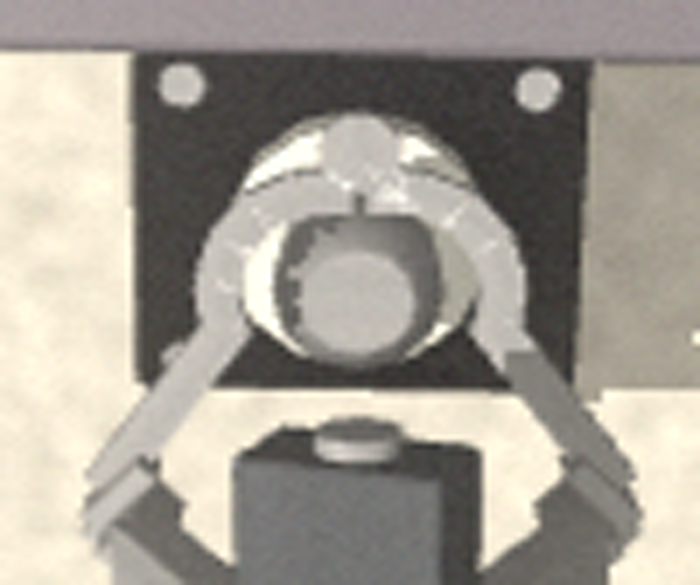

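View pics/ns.png

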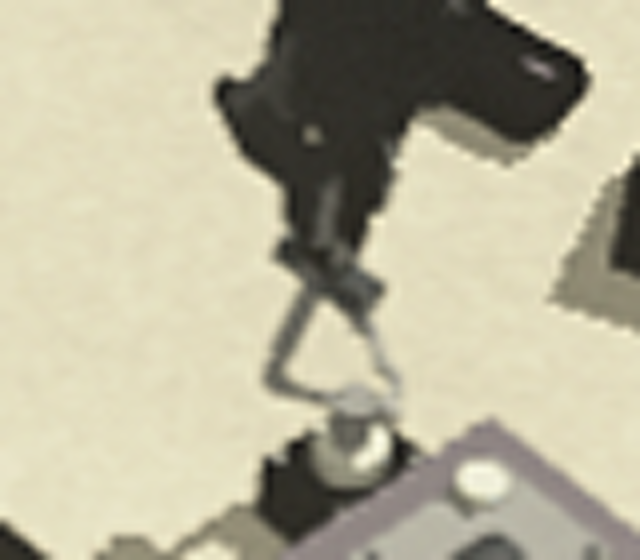

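Run:
```python
from h import *
p=manip.capture("wrist");s=manip.observe();zt=s["position"][2];print(s["position"])
f=lambda a,b:(205+(a+.5)/7-.5,125+(b+.5)/6.5-.5)
print("axle",tool(at(p,f(357,305),79)).round(1),"hinge",tool(at(p,f(359,148),zt-87.3)).round(1),"inner",tool(at(p,f(362,290),zt-87.3)).round(1))
```

```text
[550.72255892 138.88257788 173.92369324]
axle [22.4  0.  94.9] hinge [43.   0.2 87.3] inner [26.2  0.6 87.3]
```

>>> {"fn": "servo_tool", "kwargs": {"rows": [[0,0,0,-0.05,-0.04,0,200],[0,0,0,-0.05,-0.04,0.3,200],[0,0,0,-0.05,-0.04,0.6,200],[0,0,0,-0.05,-0.04,0.9,200],[0,0,0,-0.05,-0.04,0.9,200]]}}

```text
clock: 30.6
position: [549.9, 139.1, 164.0]
eef_rot: [[1.0, 0.001, -0.001], [0.001, -1.0, -0.001], [-0.001, 0.001, -1.0]]
contact_force: [-0.6, 0.1, -2.0]
grip_width: 0.289
```

```bash
python3 ring.py o1
python3 - <<'E'
from h import *
s=manip.observe();print(s["position"],s["contact_force"])
E
```

```text
clip_back [254.2 147.2] 0.59 [42.4 -0.9 89.6]
lug_a [292.6 202.6] 0.94 [-1.9 29.6 89.8]
lug_a [220.4 201.2] 0.68 [ -0.7 -27.8  89.8]
[550.22090214 139.22136905 164.8173509 ] [-0.38400328 -0.43170149 -1.90288248]
```

View pics/o1.png

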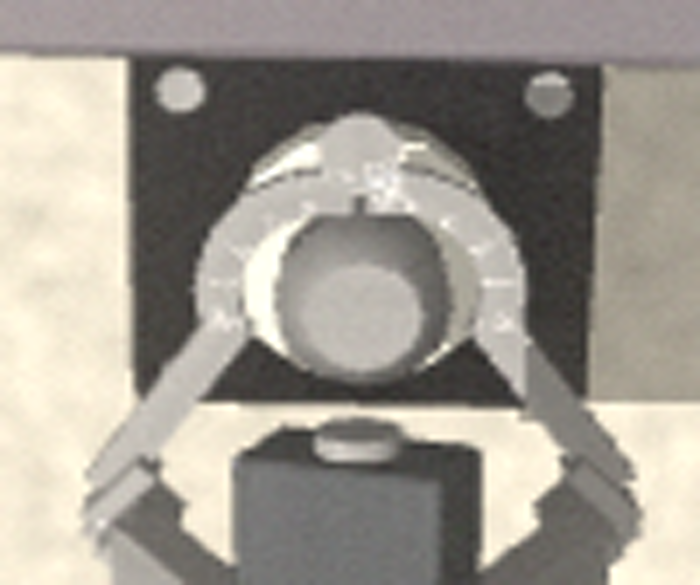

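>>> {"fn": "servo_tool", "kwargs": {"rows": [[0,0,0,0,0,0.3,200],[0,0,0,0,0,0.6,200],[0,0,0,0,0,0.9,200],[0,0,0,0,0,1.0,200],[0,0,0,0,0,1.0,200]]}}

```text
clock: 31.25
position: [550.1, 139.2, 154.5]
eef_rot: [[1.0, 0.001, -0.0], [0.001, -1.0, -0.0], [-0.0, 0.0, -1.0]]
contact_force: [-0.1, -0.1, -1.8]
grip_width: 0.282
```

```bash
python3 ring.py p1
python3 - <<'E'
from h import *
s=manip.observe();print(s["position"],s["contact_force"])
E
```

```text
clip_back [221.  198.8] 0.68 [  1.5 -27.3  89.5]
clip_back [253. 148.] 0.63 [41.9 -1.8 89.5]
lug_a [221.4 200.8] 0.96 [ -0.3 -27.   89.5]
lug_a [291.4 203.7] 0.89 [-2.7 28.7 89.5]
[550.26974417 139.26383081 154.96102807] [ 1.50699144 -0.23199901 -1.97105867]
```

View pics/p1.png

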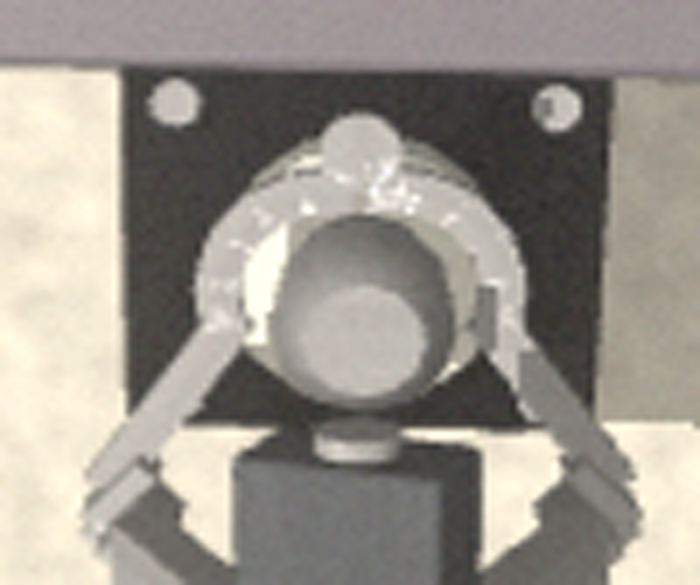

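>>> {"fn": "servo_tool", "kwargs": {"rows": [[0,0,0,0,0,0.3,200],[0,0,0,0,0,0.6,200],[0,0,0,0,0,0.9,200],[0,0,0,0,0,1.0,200],[0,0,0,0,0,1.0,200],[0,0,0,0,0,1.0,200]]}}

```text
clock: 32.0
position: [550.2, 139.2, 144.9]
eef_rot: [[1.0, 0.001, 0.0], [0.001, -1.0, -0.0], [0.0, 0.0, -1.0]]
contact_force: [0.8, -0.4, -2.0]
grip_width: 0.283
```

```bash
python3 ring.py r1; python3 tl.py r 90
python3 - <<'E'
from h import *
s=manip.observe();print(s["position"],s["contact_force"])
E
```

```text
clip_back [256.6 150. ] 0.71 [40.6  0.8 89.3]
lug_a [221.9 198.2] 0.86 [  2.1 -26.6  89.3]
lug_a [225.7 201.8] 0.69 [ -1.  -23.7  89.3]
32.15 [550.3 139.2 145. ] [ 0.6  0.6 -1.8] 24.27793607194495
wrist tip_a [227.  201.5] 0.9 [ -1.  -22.8  90. ]
wrist tip_a [282.8 197.1] 0.87 [ 2.8 21.6 90. ]
wrist pliers [286.5 200.6] 0.66 [-0.7 24.8 91.4]
wrist pliers [284.1 202.5] 0.62 [-2.3 23.  91.4]
scene tip_a [295.3 167.4] 0.67 [ 4.1 26.1 89.9]
scene tip_a [303.3 158.1] 0.42 [ -9.6 -26.2  89.9]
scene pliers [299.8 165.9] 0.6 [ 8.3  8.3 91.4]
scene pliers [354.  145.4] 0.31 [  64.1 -213.2   91.4]
scene pliers [274.9 236.9] 0.25 [165.5 264.8  91.4]
[550.19315687 139.24908366 144.82614434] [-0.54313815  0.53106457 -1.52582487]
```

View pics/r1.png

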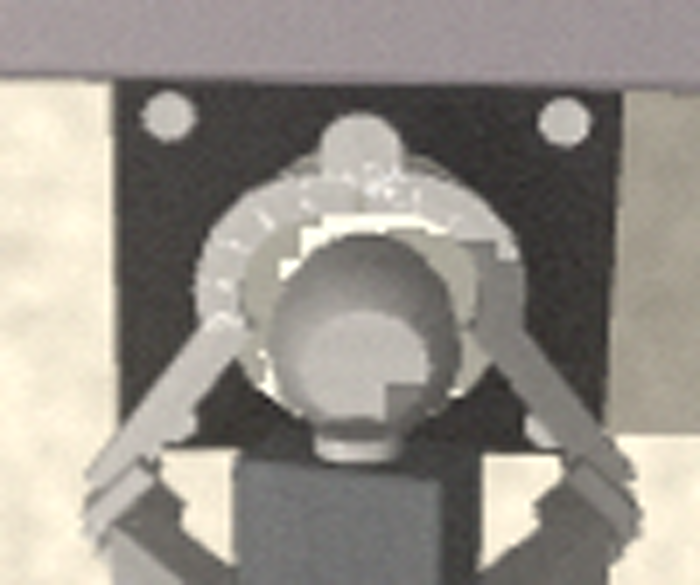

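View pics/rs.png

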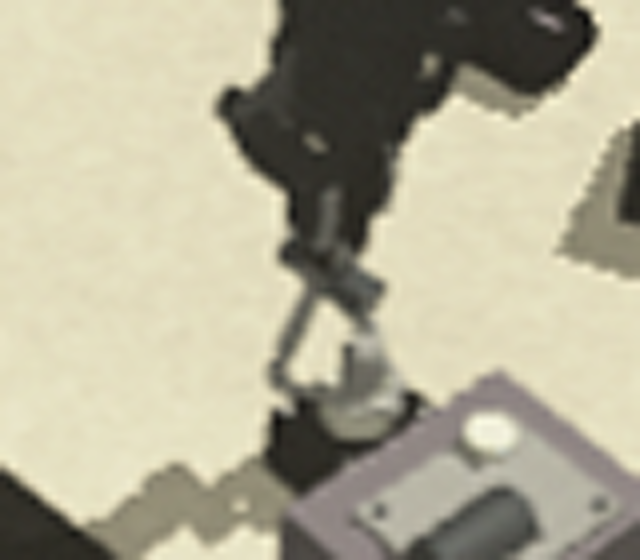

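>>> {"fn": "servo_tool", "kwargs": {"rows": [[0,0,0,0,0,0.05,200],[0,0,0,0,0,0.05,200],[0,0,0,0,0,0.05,200],[0,0,0,0,0,0.05,200],[0,0,0,0,0,0.05,200]]}}

```text
clock: 32.95
position: [550.2, 139.2, 144.3]
eef_rot: [[1.0, 0.001, 0.0], [0.001, -1.0, -0.0], [0.0, 0.0, -1.0]]
contact_force: [-0.2, -0.1, -2.5]
grip_width: 0.288
```

Run:
```python
from h import *
p=manip.capture("wrist");s=manip.observe();zt=s["position"][2];print(s["clock"],s["position"],s["eef_rot"],s["contact_force"],s["grip_width"])
f=lambda a,b:(205+(a+.5)/7-.5,125+(b+.5)/6.5-.5)
cv2.imwrite("pics/t1.png",cv2.resize(cv2.convertScaleAbs(p["frame"][115:215,195:315],alpha=1.8),None,fx=6,fy=6,interpolation=cv2.INTER_CUBIC))
print("axle",tool(at(p,f(363,363),79)).round(1),"hinge",tool(at(p,f(361,150),zt-87.3)).round(1),"inner",tool(at(p,f(362,290),zt-87.3)).round(1))
q=manip.capture("top");cv2.imwrite("pics/t1t.png",q["frame"])
q=manip.capture("scene");cv2.imwrite("pics/t1s.png",q["frame"])
```

```text
33.0 [550.20346901 139.25152286 144.32159633] [[ 9.99999759e-01  6.92678036e-04  3.63781289e-05]
 [ 6.92680114e-04 -9.99999758e-01 -5.71514813e-05]
 [ 3.63385325e-05  5.71766660e-05 -9.99999998e-01]] [ 0.084488    0.08245996 -1.22018237] 0.28801489032411687
axle [23.8  0.6 65.3] hinge [42.7  0.5 87.3] inner [26.2  0.6 87.3]
```

View pics/t1.png

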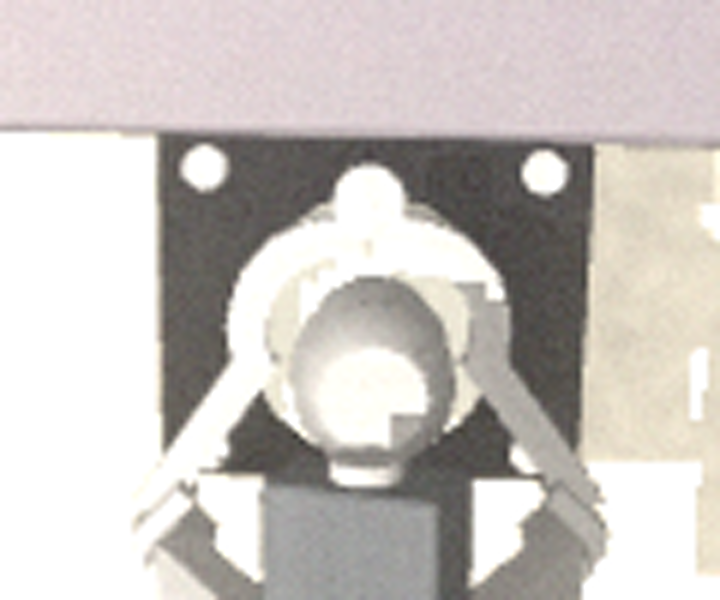

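View pics/t1s.png

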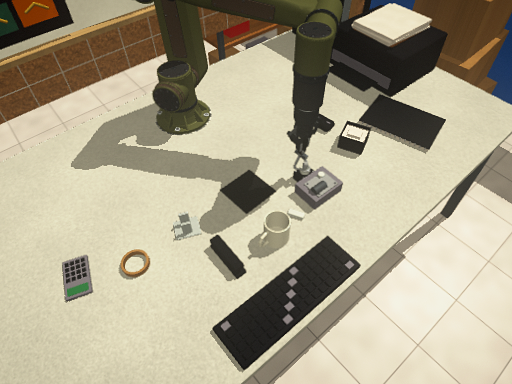

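>>> {"fn": "servo_tool", "kwargs": {"rows": [[0,0,0,0.05,0,0,200],[0,0,0,0.05,0,0,200],[0,0,0,0.05,0,0,200],[0,0,0,0.05,0,0,200]]}}

```text
clock: 33.5
position: [550.7, 139.3, 144.3]
eef_rot: [[1.0, 0.001, 0.0], [0.001, -1.0, -0.0], [0.0, 0.0, -1.0]]
contact_force: [0.3, -0.5, -2.5]
grip_width: 0.286
```

Run:
```python
from h import *
F=[];
for i in range(3):
    p=manip.capture("wrist");s=manip.observe();F.append(np.r_[s["position"],s["contact_force"],s["grip_width"]*85].round(2).tolist())
print(F)
cv2.imwrite("pics/u1.png",cv2.resize(p["frame"][115:215,195:315],None,fx=6,fy=6,interpolation=cv2.INTER_CUBIC))
```

```text
[[550.69, 139.26, 144.31, 0.53, 0.02, -1.68, 24.16], [550.68, 139.24, 144.29, -0.14, 0.31, -1.4, 24.57], [550.7, 139.25, 144.32, -0.23, 0.68, -2.19, 24.39]]
```

View pics/u1.png

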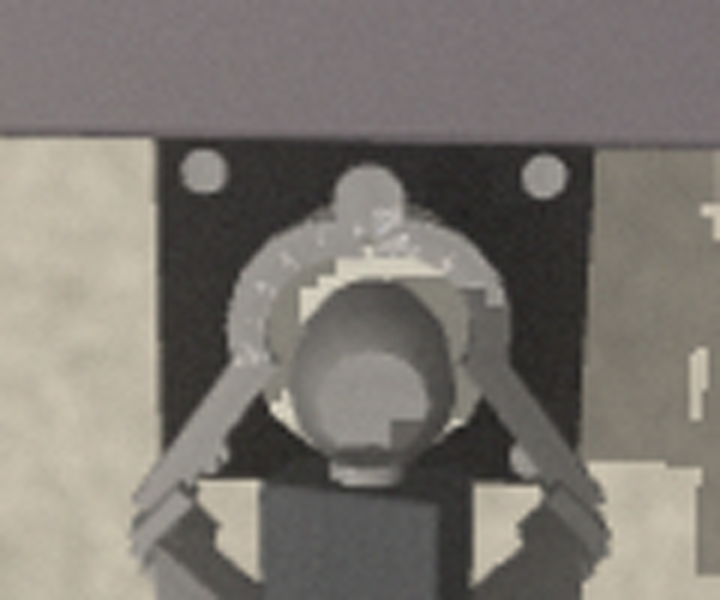

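The ring is spread around the axle with a clear gap, there is no contact force beyond the carried weight, and the block is still flush. I'm handing the job in.

Run:
```python
from bench import manip
print(manip.sign_off())
```

```text
the job is handed in; nothing more can be done
None
```

I pushed the block flush against the drive unit, took the pliers from their stand by the handles, and spread the ring on the pad. I then lowered the ring over the axle to the groove. The job was handed in at about 34 s, with the pliers still squeezed; no verdict was reported.

What the last checks showed:
- **Block:** the push stopped moving at 24 N, and the wrist pictures after that show no gap to the unit.
- **Pliers:** the handles measured about 24.4 mm over all. The stop is nominally 26 mm, so they are fully squeezed.
- **Ring height:** the underside is about 53 mm above the desk, give or take about 1 mm. That puts the ring in the middle of the groove, 3 mm above the pulley. I worked this out from the arm height when the tips touched the pad, not from a side view.
- **Contact:** the force on the tool was only about 2 N, which is roughly the weight of the pliers and ring. The ring is not resting on anything.
- **Level:** the ring looks the same in the wrist camera as it did on the pad, so I take it to be level, but I did not measure it directly.
- **Centring:** my two estimates of the distance from the ring's hinge to the axle disagreed (20.1 and 18.9 mm; 20 mm wanted). I moved the ring 0.5 mm as a compromise, which is within the 2.5 mm clearance.
- **Other things on the desk:** I did not move any of them, and the last scene picture shows nothing out of place.

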